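Square up an amplifier module and lay it in its junction box

TASK

Take the white test weight off the squaring plate and stand it upright on the bare desk. Then bring the amplifier module from the slim tray to the squaring plate, slide it fully home into the corner so that it lies flat with a long side against the long side fence and an end against the end stop, and let go of it there. Finally take it by its two ends, and lay it flat and centred on the raised pad inside the junction box, leaving the other things on the desk where they are.

Things in the scene. Friction and masses are not known exactly. Their poses are not given: they have to be found in the camera images.
- module_center (a point): centre (half-way up) of the amplifier module: a flat electronics module, a black carrier with a green circuit board on top, 60 mm long (its x), 54 mm wide (its y), 9 mm thick overall, about 60 g, with plain upright edges. Either way round is the same (a half turn about z). It starts lying flat in the slim grey tray.
- tray: slim grey open tray, fixed, 78 (x) by 180 mm (y), rim 20 mm high, floor 5 mm. Origin: centre of its underside. Inside 68 by 170 mm. The module lies in it with its length across the tray (tray x): about 4 mm free at its two ends, at least 33 mm free beyond its two long sides (tray y) for fingers. A USB stick lies at the tray's +y end.
- stop_plate: squaring plate, fixed: dark steel base 150 (x) by 140 (y) by 12 mm with low aluminium fences on top that form a corner at its +x +y end. Origin: centre of its underside. Fence tops are 19 mm above the desk. Side fence: 14 mm thick, inner face at y = +45 mm, from x = -61 to +59 mm. A module home in the corner, length along x, has its centre at x +15, y +18, z +16.5 mm.
- corner (a point): the point on the squaring plate's top, 12 mm above the desk, where the inner faces of side fence and end stop meet; axes as the plate's. The end stop's inner face runs along y from here, 12 mm thick, with a gap from 6 to 48 mm away from the corner (a finger can reach the end of a home module through it), then goes on to 77 mm. The module belongs on the -x -y side.
- box_base: grey open junction box base, fixed, 130 mm (x) by 68 mm (y), rim 26 mm high, with two black cable glands sticking out 12 mm at its +x end. Origin at the centre of its underside. Inside it is 122 mm (x) by 58 mm (y), floor 3 mm thick; there is 2 mm free on each long side of the module, too little for fingers, but 31 mm beyond each end of the module (box x).
- pad (a point): centre of the top of the raised aluminium mounting pad in the middle of the box floor, 7 mm above the desk; the pad is 60 mm (box x) by 54 mm (box y), as big as the module; axes as the box's. The module lying on it has its centre 4.5 mm above this point.
- weight_center (a point): centre (half-way up) of the test weight that stands on the squaring plate: white, a round body 30 mm in diameter with a neck and a round knob on top, 40 mm tall in all, 200 g; the lower 22 mm or so are straight and can be gripped. Between and beside the three fixtures the desk is bare up to 0.52 m ahead of the robot, save for the bystanders.
- usb_center (a point): bystander: centre of the USB stick that lies in the tray, 52 x 18 x 9 mm
- blue_stapler_center (a point): bystander: centre of a blue stapler, 128 x 44 x 30 mm, loose on the desk
- measure_center (a point): bystander: centre of a yellow tape measure, 70 x 35 x 63 mm tall, loose on the desk
- gluestick_center (a point): bystander: centre of a standing glue stick, 25 mm in diameter, 90 mm tall, loose on the desk
- clip_center (a point): bystander: centre of a black binder clip, 32 x 26 x 35 mm, loose on the desk

How it is judged:
By the outcome, as a careful person would: the job done as asked, in the order asked, and still so for the second after the job is handed in, with the robot touching nothing.
It also fails if it takes over 67 s, if anything falls off the work surface, if the arm or the gripper's body presses on something with over 40 N, if the wrist force passes 120 N, or if a joint passes its speed limit or range.

ROBOT

A 6-joint arm with a two-finger parallel gripper is mounted at the origin on a cart in front of the work surface, level with it; the furniture and walls round the work are solid. World frame = base frame: x ahead of the robot, y to its left, z up, the work surface at z = 0. Lengths are in mm, angles in rad, forces in N, time in s.
With the tool pointing down it reaches from about 425 to 925 mm from the base axis. Payload 12.5 kg.
Tool frame: the origin (TCP) lies on the centre line of the jaws, within the pads' length; the fingertips stand 19 mm ahead of it and the grasp point (between the pads) is the TCP; x points along the fingers, z is the direction in which the jaws open and shut, and the axes are right-handed (so a half turn about x gives the same grasp; the last joint's range is limited). The gripper opens to 85 mm and grips with 20 to 120 N. Pads are 22 mm wide; open, the fingers measure 114 mm over their backs; the gripper's body (76 mm by 85 mm) begins 54 mm behind the grasp point. The pads swing forward as they close: fully open they stand 13 mm farther back than shut.
Start: joints at [-0.106, 0.491, 1.559, -0, 1.092, -0.106], TCP at [625.014, 0.021, 250.327] pointing down, gripper open.
Joint ranges: [-3.1, 3.1], [-0.84, 2.19], [0.05, 2.79], [-1.13, 4.28], [0.06, 2.93], [-2.69, 2.69]. Speed limits (rad/s): [2.22, 2.22, 2.79, 3.14, 3.14, 3.14].

INTERFACE

Orientations are given as a unit quaternion [w, x, y, z].
In Python, from bench import readout, get_image, get_calibration, r gives the robot as it stands. The module is installed in compiled form; this text tells all that it offers.
- The arm moves only by the tool carry_out, never from a script. Its argument "plan" is a list that holds one entry, the list of rows, each a list of 5 numbers: the closure, from 0 (fully open) to 1 (shut), then the shift along the tool's x, y, z in cm, then the turn about the tool's x in degrees. In form: [[[gripper, x, y, z, roll], ...]]. A call has 1 to 10 rows; each row is the pose to reach, as a shift and turn from the pose commanded when the call began, along the tool's axes at that moment; what a row does not reach only later rows make up. A row lasts 1/8 s, in which the tool goes at most 62.5 mm and 10.7 degrees, less where a joint would pass 70% of its speed; a pose out of reach is approached as far as the arm can. A call with a gripper value outside its range is refused whole. The fingers move at their own pace and stop on an object; "grip_force" is the grip in N (left out, the last holds). Time passes only in rows, so rows that repeat a pose let the fingers close. It gives the time, the measured TCP pose, the force and the opening at its end, in the units of the state.
- readout.state(): the state, without advancing time (a new reading comes with each control period).
- get_image(name): name is "scene" or "side" or "wrist"; returns the picture (480x640x3 uint8, red, green, blue); there is no depth.
- get_calibration(name): a dict with "fx", "fy", "cx", "cy" (pixels), "rvec" (rotation vector, rad) and "tvec" (3), from world to camera coordinates, as OpenCV has them. Camera axes: x right, y down, z forward; pixel columns grow to the right and rows downward; lengths in mm; the calibration is good to about 2 mm. A picture is of the moment at which its call begins: read the wrist's pose just before it. get_calibration takes no time and is no camera call; for the wrist camera it gives the pose at the moment of the call.
- r.job_done(): hands the job in, once; it reports no verdict.
The state is a dict: "clock": time; "q": joint angles; "qvel": joint speeds; "joint_efforts": joint torques, N m; "tool_pos": TCP position; "tcp_rot": TCP orientation; "force": force on the tool from outside, world axes, zero at the start; "moment": the same for the moment, N m; "grip_width": opening from 0.0 (shut) to 1.0 (fully open).
Only numpy, scipy, OpenCV 4.12 (cv2) and the standard library are available. Lean on these libraries where they do the work, as an engineer would, in place of code of your own. Each camera call takes 0.05 s, during which the arm holds its last target.

## Working session

There is one attempt and no reset: what is moved stays moved. The work goes in short steps, Python scripts to look and compute and a tool call to move; the robot and the scene stay as the last step left them, time stands still between calls to the robot, and variables do not carry over. Pictures are saved under pics/ and viewed, and the job is handed in when it is done.

Besides the shell and the picture viewer there is one more tool, called after "Request:" as name(argument=value, ...), one argument or row to a line, values as JSON. carry_out: Moves the arm, as the interface text tells. Its arguments: {"type":"object","properties":{"plan":{"type":"array"},"grip_force":{"type":"number"}},"required":["plan"]}

```bash
mkdir -p pics; ls
python3 - <<'E'
from bench import readout,get_image,get_calibration,r
import cv2
print(readout.state())
for n in ["scene","side","wrist"]:
    print(n,get_calibration(n))
    cv2.imwrite(f"pics/{n}0.png",get_image(n)[:,:,::-1])
E
```

```text
pics
{'clock': 0.0, 'q': array([-1.05608289e-01,  4.91580549e-01,  1.55946220e+00,  2.43624226e-07,
        1.09165813e+00, -1.05561295e-01]), 'qvel': array([ 0.00070856,  0.00077374,  0.00012048,  0.00106066, -0.0005368 ,
        0.00025297]), 'joint_efforts': array([-2.53899279e-04, -6.18447447e+01, -2.61596632e+01, -1.41405640e-04,
        4.01603000e-03, -9.44706159e-06]), 'tool_pos': array([6.24800606e+02, 3.87301031e-02, 2.49710284e+02]), 'tcp_rot': array([7.06717043e-01, 5.80238640e-05, 7.07496302e-01, 2.47147964e-05]), 'force': array([-0.31031433, -0.30800813, -0.43498876]), 'moment': array([ 0.00626672, -0.02137056, -0.06861418]), 'grip_width': 0.9975702360460859}
scene {'fx': 603.7638953192273, 'fy': 603.7638953192273, 'cx': 320.9741610954943, 'cy': 237.79542714813354, 'rvec': array([ 1.77081378, -1.05878268,  0.71654094]), 'tvec': array([-253.91895435,  248.39389884, 1208.21772115])}
side {'fx': 563.0948704092185, 'fy': 563.0948704092185, 'cx': 317.2951042944863, 'cy': 236.09555879398505, 'rvec': array([ 0.49780679, -2.52744095,  1.4008963 ]), 'tvec': array([ 549.93797687,  153.01387754, 1415.04659341])}
wrist {'fx': 359.72452730733795, 'fy': 359.72452730733795, 'cx': 323.04002344911436, 'cy': 237.29666896558385, 'rvec': array([-2.85899520e+00,  2.24769081e-03,  2.50082340e-03]), 'tvec': array([-623.41153531,  -36.99960471,  379.61721165])}
```

View pics/scene0.png

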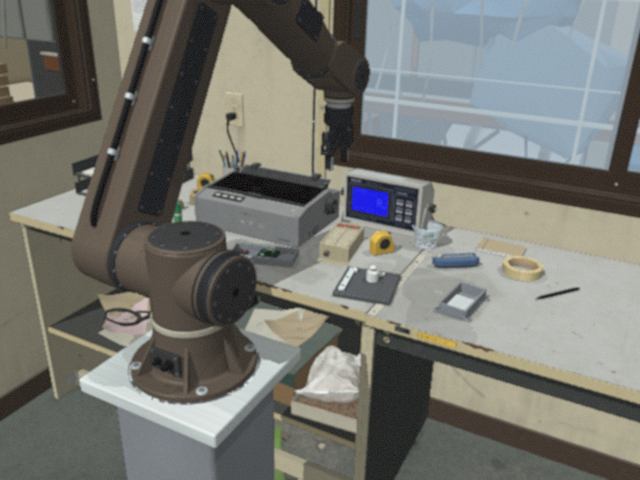

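View pics/side0.png

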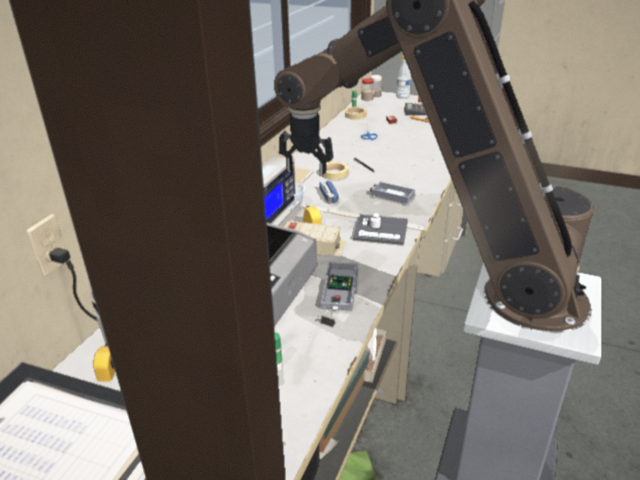

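View pics/wrist0.png

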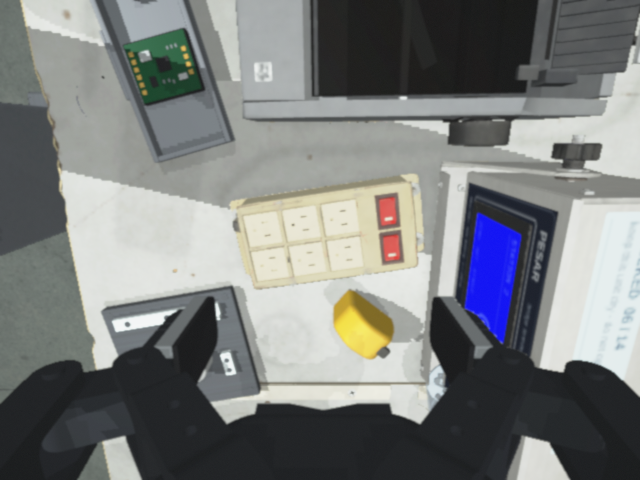

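```bash
cat > h.py <<'E'
import cv2,numpy as np
from bench import readout,get_image,get_calibration,r
from scipy.spatial.transform import Rotation as R
def shot(n,name):
    s=readout.state(); c=get_calibration(n); im=get_image(n)[:,:,::-1].copy()
    cv2.imwrite(f"pics/{name}.png",im); np.save(f"pics/{name}.npy",np.array([c["fx"],c["fy"],c["cx"],c["cy"],*c["rvec"],*c["tvec"]]))
    return im,s
def cal(name):
    v=np.load(f"pics/{name}.npy"); return v
def cast(name,uv,z):
    v=cal(name); Rm=cv2.Rodrigues(v[4:7])[0]; C=-Rm.T@v[7:10]
    uv=np.atleast_2d(np.array(uv,float)); d=np.c_[(uv[:,0]-v[2])/v[0],(uv[:,1]-v[3])/v[1],np.ones(len(uv))]@Rm
    return C+d*((z-C[2])/d[:,2])[:,None]
def proj(name,P):
    v=cal(name);K=np.array([[v[0],0,v[2]],[0,v[1],v[3]],[0,0,1]])
    return cv2.projectPoints(np.atleast_2d(np.array(P,float)),v[4:7],v[7:10],K,None)[0][:,0]
def crop(name,x0,y0,x1,y1,k,out):
    im=cv2.imread(f"pics/{name}.png")[y0:y1,x0:x1]
    cv2.imwrite(f"pics/{out}.png",cv2.resize(im,None,fx=k,fy=k,interpolation=cv2.INTER_CUBIC))
def st():
    s=readout.state(); rx=R.from_quat(s["tcp_rot"],scalar_first=True).as_matrix()
    print("t %.2f"%s["clock"],"tcp",s["tool_pos"].round(1),"toolz",rx[:,2].round(4),"toolx",rx[:,0].round(3),"F",s["force"].round(1),"w %.3f"%s["grip_width"],"q",s["q"].round(2))
E
python3 - <<'E'
from h import *
for n in ["scene","side","wrist"]:
    c=get_calibration(n); np.save(f"pics/{n}0.npy",np.array([c["fx"],c["fy"],c["cx"],c["cy"],*c["rvec"],*c["tvec"]]))
print("box",cast("scene0",[(463,300),(436,305),(452,319),(488,292),(470,284)],10).round(0))
print("plate",cast("wrist0",[(104,306),(235,287),(260,390)],12).round(0))
print("tray",cast("wrist0",[(159,161),(233,139),(95,0)],20).round(0), cast("wrist0",[(163,66)],14).round(0))
print("measure",cast("wrist0",[(363,325)],50).round(0))
crop("scene0",320,220,580,330,3,"c1")
crop("side0",300,150,430,340,4,"c2")
E
```

```text
box [[ 498. -410.   10.]
 [ 443. -360.   10.]
 [ 400. -411.   10.]
 [ 568. -453.   10.]
 [ 587. -403.   10.]]
plate [[ 380. -115.   12.]
 [ 527.  -92.   12.]
 [ 548. -226.   12.]]
tray [[465.  43.  20.]
 [538.  64.  20.]
 [428. 179.  20.]] [[477. 128.  14.]]
measure [[ 664. -117.   50.]]
```

View pics/c1.png

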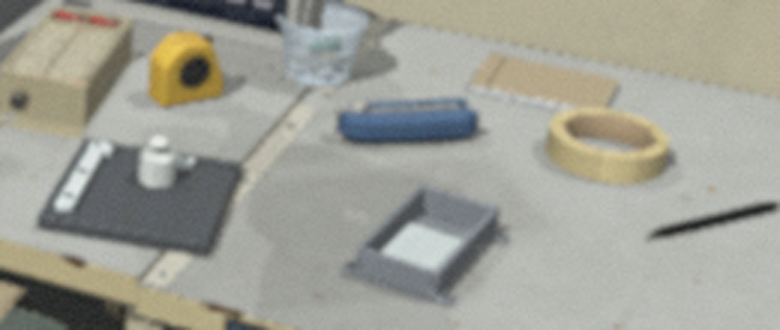

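View pics/c2.png

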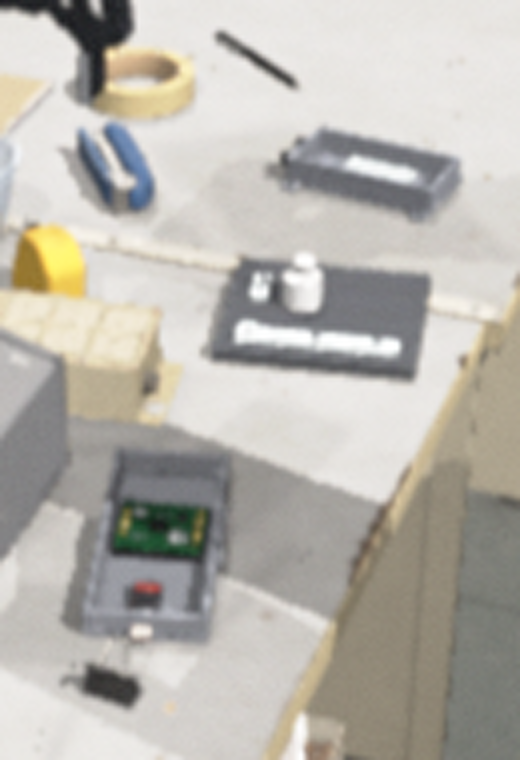

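Run:
```python
from h import *
v=cal("wrist0");Rm=cv2.Rodrigues(v[4:7])[0];print(-Rm.T@v[7:10], Rm[2])
```

```text
[624.11071194  69.20896955 374.02452043] [-0.00177109 -0.27886506 -0.96032866]
```

Request:
carry_out(
  plan=[
    [[0,0,-5,-3.1,0],[0,0,-10,-6.2,0],[0,0,-15,-9.3,0],[0,0,-20,-12.5,0],[0,0,-24,-12.5,0],[0,0,-24,-12.5,0],[0,0,-24,-12.5,0]],
  ],
)

```text
clock: 1.02
tool_pos: [499.9, -239.5, 250.1]
tcp_rot: [0.707, 0.0, 0.707, 0.0]
force: [0.4, -0.1, 0.2]
grip_width: 1.002
```

Run:
```python
from h import *
st(); shot("wrist","w1")
```

```text
t 1.02 tcp [ 499.9 -239.5  250.1] toolz [ 1.e+00 -2.e-04 -4.e-04] toolx [-0.     0.001 -1.   ] F [ 0.4 -0.1  0.2] w 1.002 q [-0.57  0.39  1.73  0.    1.02 -0.57]
```

View pics/w1.png

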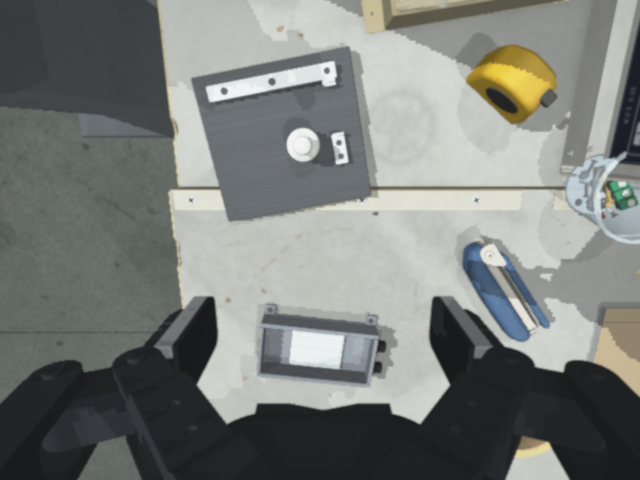

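Run:
```python
from h import *
crop("w1",180,35,390,225,3.7,"c3"); crop("w1",240,290,400,400,5,"c4")
```

```text
(no output)
```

View pics/c3.png

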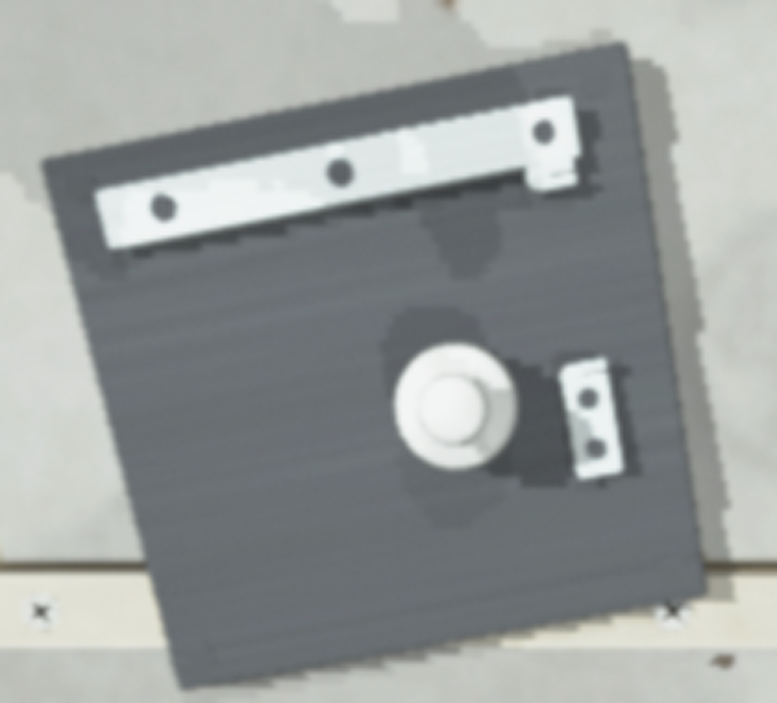

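View pics/c4.png

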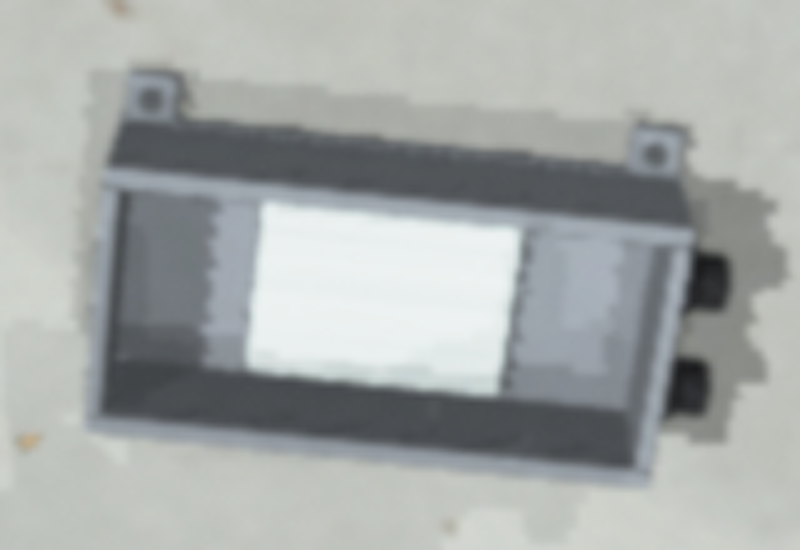

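```bash
cat >> h.py <<'E'
def rigid(local,world):
    A=np.array(local,float);B=np.array(world,float)[:,:2];a=A.mean(0);b=B.mean(0)
    H=(A-a).T@(B-b);th=np.arctan2(H[0,1]-H[1,0],H[0,0]+H[1,1]);c,s=np.cos(th),np.sin(th);M=np.array([[c,-s],[s,c]])
    t=b-M@a; return th,t,(A@M.T+t-B)
E
python3 - <<'E'
from h import *
o=np.array([180,35])
pc=np.array([(43,160),(627,43),(706,595),(183,688)])/3.7+o
th,t,e=rigid([(-75,70),(75,70),(75,-70),(-75,-70)],cast("w1",pc,12));print("plate",np.degrees(th),t,e.round(1).tolist())
M=np.array([[np.cos(th),-np.sin(th)],[np.sin(th),np.cos(th)]])
f=cast("w1",np.array([(112,249),(525,170)])/3.7+o,19)[:,:2]; print("fence inner local",(f-t)@M)
f=cast("w1",np.array([(560,375),(580,478)])/3.7+o,19)[:,:2]; print("stop inner local",(f-t)@M)
w=cast("w1",np.array([(452,410)])/3.7+o,50);print("knob",w,(w[:,:2]-t)@M)
w=cast("w1",np.array([(456,406)])/3.7+o,34);print("body",w,(w[:,:2]-t)@M)
o=np.array([240,290])
bc=np.array([(103,172),(693,230),(648,484),(88,430)])/5+o
th,t,e=rigid([(-65,34),(65,34),(65,-34),(-65,-34)],cast("w1",bc,26));print("box",np.degrees(th),t,e.round(1).tolist())
bc=np.array([(262,203),(523,228),(498,395)])/5+o
th,t,e=rigid([(-30,27),(30,27),(30,-27)],cast("w1",bc,7));print("pad",np.degrees(th),t,e.round(1).tolist())
E
```

```text
plate 10.173592071030134 [ 462.13701128 -176.4379309 ] [[-0.8, 0.5], [0.6, 0.8], [1.2, -0.4], [-1.1, -0.9]]
fence inner local [[-60.88563815  45.04016931]
 [ 44.27002977  44.5462045 ]]
stop inner local [[ 44.37455346  -4.98170579]
 [ 45.05383288 -31.55526827]]
knob [[ 480.55644832 -181.14428888   50.        ]] [[17.29854131 -7.88580592]]
body [[ 480.64788794 -180.71425597   34.        ]] [[17.46450041 -7.47868546]]
box -6.425730442883636 [ 491.36528991 -409.66061531] [[-0.1, 1.0], [0.6, 0.9], [0.6, -0.9], [-1.0, -1.0]]
pad -3.832795173706862 [ 490.83970601 -416.17306452] [[-0.4, 1.3], [-0.6, 3.9], [1.0, -5.1]]
```

Request:
carry_out(
  plan=[
    [[0.3,1,0.75,-0.25,10],[0.3,2,1.5,-0.5,20],[0.3,4,2.25,-0.75,30],[0.3,6,3,-1,40],[0.3,8,3.75,-1.25,50],[0.3,10,4.5,-1.5,60],[0.3,12,5.2,-1.75,70],[0.3,13,5.85,-1.95,80],[0.3,13,5.85,-1.95,80]],
  ],
)

```text
clock: 2.2
tool_pos: [480.4, -180.1, 119.9]
tcp_rot: [0.542, 0.454, 0.543, -0.454]
force: [0.3, -0.5, 0.4]
grip_width: 0.699
```

```bash
cat >> h.py <<'E'
def go(x,y,z,ang=None):
    "world target -> tool shift cm (x,y,z) and roll for wanted tool-z heading in deg"
    s=readout.state(); M=R.from_quat(s["tcp_rot"],scalar_first=True).as_matrix()
    d=M.T@(np.array([x,y,z])-s["tool_pos"])/10
    h=np.degrees(np.arctan2(M[1,2],M[0,2]))
    print("shift",d.round(2),"heading %.2f"%h,"roll",None if ang is None else round((h-ang+180)%360-180,2))
E
python3 - <<'E'
from h import *
st(); shot("wrist","w2"); go(480.5,-181,39,-80)
E
```

```text
t 2.20 tcp [ 480.4 -180.1  119.9] toolz [ 0.1768 -0.9843 -0.001 ] toolx [-0.001  0.001 -1.   ] F [ 0.3 -0.5  0.4] w 0.699 q [-0.49  0.52  1.96  0.    0.66  0.91]
shift [ 8.14 -0.03  0.03] heading -79.68 roll 0.32
```

View pics/w2.png

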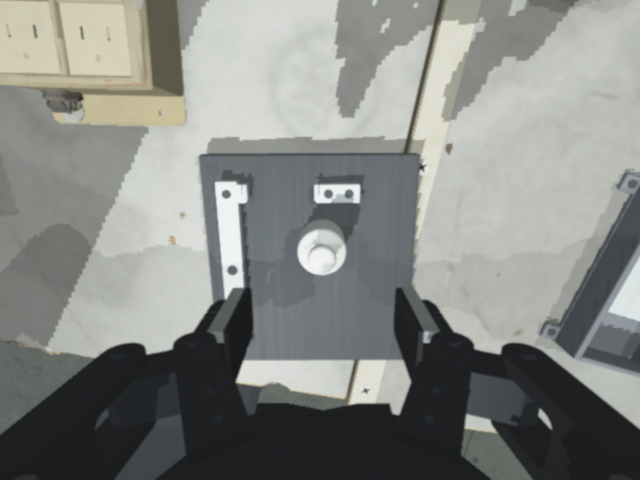

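Request:
carry_out(
  plan=[
    [[0.3,4,0,0,0],[0.3,7.5,0,0,0],[0.3,8.3,0,0,0],[0.6,8.3,0,0,0],[0.8,8.3,0,0,0],[0.8,8.3,0,0,0],[0.8,8.3,0,0,0]],
  ],
  grip_force=40,
)

```text
clock: 3.12
tool_pos: [481.1, -181.7, 38.7]
tcp_rot: [0.543, 0.455, 0.541, -0.454]
force: [-0.5, 1.9, 9.5]
grip_width: 0.328
```

Run:
```python
from h import *
st(); shot("wrist","w3")
```

```text
t 3.12 tcp [ 481.1 -181.7   38.7] toolz [ 0.1742 -0.9847  0.0013] toolx [ 0.002 -0.001 -1.   ] F [-0.5  1.9  9.5] w 0.328 q [-0.49  0.66  2.01  0.    0.47  0.91]
```

View pics/w3.png

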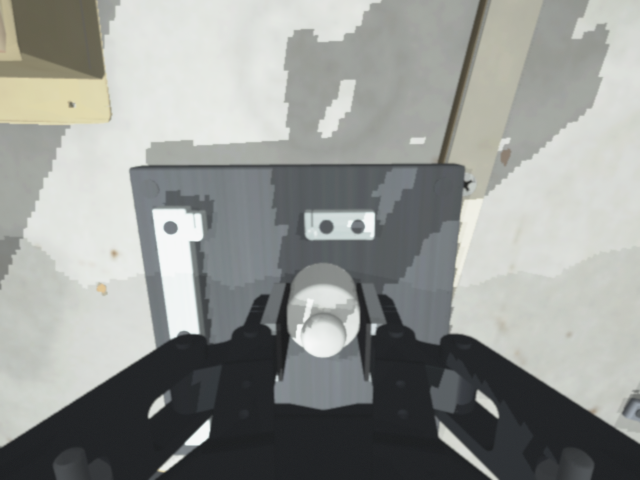

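Request:
carry_out(
  plan=[
    [[0.8,-3,0,0,0],[0.8,-6,0,0,0],[0.8,-6,0.35,-5,0],[0.8,-6,0.7,-10,0],[0.8,-6,1.05,-15.15,0],[0.8,-3,1.05,-15.15,0],[0.8,-0.5,1.05,-15.15,0],[0.8,0.6,1.05,-15.15,0],[0.8,1.0,1.05,-15.15,0],[0.8,1.0,1.05,-15.15,0]],
  ],
)

```text
clock: 4.42
tool_pos: [464.8, -30.7, 27.7]
tcp_rot: [0.542, 0.455, 0.541, -0.454]
force: [-0.2, 0.9, -0.9]
grip_width: 0.329
```

Run:
```python
from h import *
st(); shot("wrist","w4")
```

```text
t 4.42 tcp [464.8 -30.7  27.7] toolz [ 1.734e-01 -9.848e-01  2.000e-04] toolx [ 0.001 -0.    -1.   ] F [-0.2  0.9 -0.9] w 0.329 q [-0.21  0.65  2.13  0.    0.36  1.19]
```

View pics/w4.png

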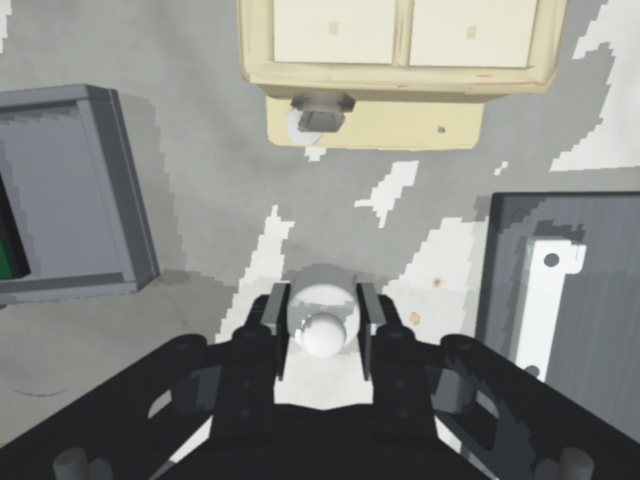

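Request:
carry_out(
  plan=[
    [[0.8,0.1,0,0,0],[0.8,0.15,0,0,0],[0.8,0.15,0,0,0]],
  ],
)

```text
clock: 4.85
tool_pos: [464.9, -30.6, 26.7]
tcp_rot: [0.542, 0.455, 0.541, -0.454]
force: [-1.0, -1.0, 9.7]
grip_width: 0.328
```

```bash
python3 -c "
from h import *
st()"
```

```text
t 4.85 tcp [464.9 -30.6  26.7] toolz [ 1.736e-01 -9.848e-01  6.000e-04] toolx [ 0.002 -0.    -1.   ] F [-1.  -1.   9.7] w 0.328 q [-0.21  0.65  2.13 -0.    0.36  1.19]
```

Request:
carry_out(
  plan=[
    [[0.6,0,0,0,0],[0.4,0,0,0,0],[0.4,-1,0,0,0],[0.3,-5,0,0,0],[0.2,-10,0,-1,0],[0.2,-15,1,-6,0],[0.2,-17,2,-12,-3],[0.2,-17,3,-15,-6],[0.2,-17,3,-15,-6]],
  ],
)

```text
clock: 5.98
tool_pos: [467.9, 124.6, 196.9]
tcp_rot: [0.566, 0.425, 0.565, -0.424]
force: [-0.6, -0.8, -0.3]
grip_width: 0.8
```

Run:
```python
from h import *
st(); shot("wrist","w5");
print(cast("wrist0",[(240,115),(245,118),(238,0)],0),cast("wrist0",[(240,115),(245,118),(238,0)],100))
```

```text
t 5.97 tcp [467.9 124.6 196.9] toolz [ 2.794e-01 -9.602e-01  2.000e-04] toolx [ 0.002  0.    -1.   ] F [-0.6 -0.8 -0.3] w 0.800 q [0.12 0.36 1.96 0.   0.82 1.41]
[[5.41791860e+02 8.62405826e+01 0.00000000e+00]
 [5.46546748e+02 8.34230718e+01 5.68434189e-14]
 [5.46529207e+02 1.85293081e+02 5.68434189e-14]] [[563.800805    81.68697391 100.        ]
 [567.28441609  79.62275883 100.        ]
 [567.27156516 154.25658349 100.        ]]
```

View pics/w5.png

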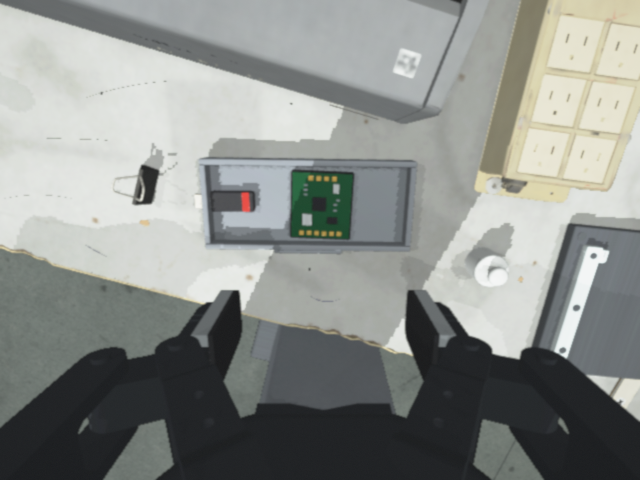

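Run:
```python
from h import *
crop("w5",190,145,430,265,3.3,"c5")
```

```text
(no output)
```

View pics/c5.png

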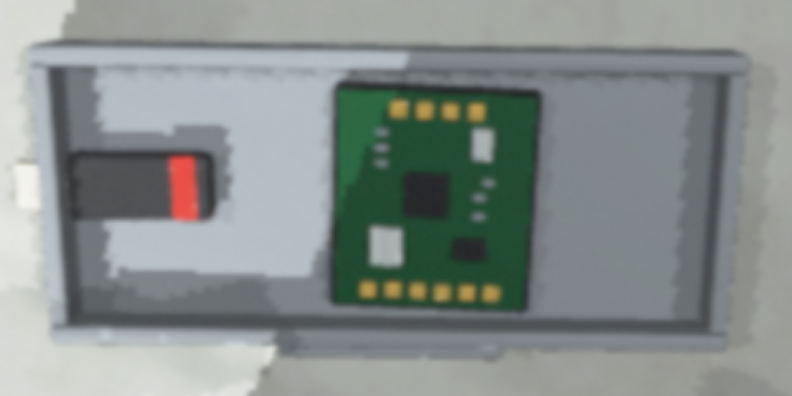

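Run:
```python
from h import *
o=np.array([190,145])
# heading: image left = +y of tray, image up = +x
tc=np.array([(30,45),(748,53),(728,345),(50,338)])/3.3+o
th,t,e=rigid([(39,90),(39,-90),(-39,-90),(-39,90)],cast("w5",tc,20));print("tray",np.degrees(th),t,e.round(1).tolist())
im=cv2.imread("pics/w5.png");hsv=cv2.cvtColor(im,cv2.COLOR_BGR2HSV)
m=cv2.inRange(hsv,(45,90,20),(85,255,255));m=cv2.morphologyEx(m,cv2.MORPH_CLOSE,np.ones((7,7)))
m[:, :280]=0;m[:,380:]=0
c=max(cv2.findContours(m,0,2)[0],key=cv2.contourArea);print(cv2.minAreaRect(c))
mc=np.array([(334,82),(541,90),(526,311),(330,303)])/3.3+o
th,t,e=rigid([(30,27),(30,-27),(-30,-27),(-30,27)],cast("w5",mc,14));print("mod",np.degrees(th),t,e.round(1).tolist())
go(t[0],t[1],120,th*57.2958-90)
```

```text
tray 15.477943757221407 [474.62017758 138.44360731] [[0.6, 1.0], [1.0, -0.5], [-0.9, 0.0], [-0.7, -0.5]]
((320.843994140625, 204.7434844970703), (60.28102493286133, 64.7771224975586), 2.385944128036499)
mod 13.694632375277083 [476.81492004 127.50483362] [[0.5, 0.7], [0.5, -0.4], [-0.4, -0.7], [-0.7, 0.4]]
shift [ 7.64  0.99 -0.15] heading -73.88 roll 2.43
```

Run:
```python
from h import *
crop("scene0",180,150,360,285,4.3,"c6")
```

```text
(no output)
```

View pics/c6.png

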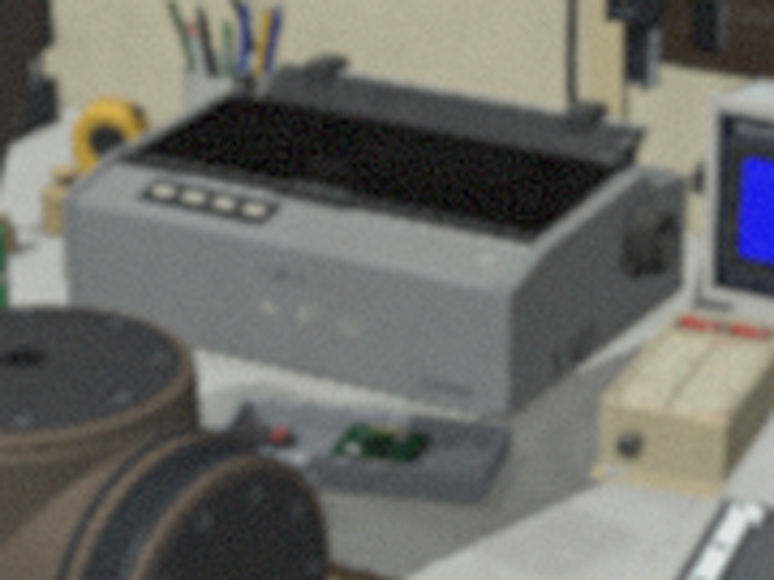

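Request:
carry_out(
  plan=[
    [[0.24,3,1,-0.15,2.4],[0.24,7,1,-0.15,2.4],[0.24,11,1,-0.15,2.4],[0.24,14,1,-0.15,2.4],[0.24,14,1,-0.15,2.4]],
  ],
)

```text
clock: 6.65
tool_pos: [476.3, 125.5, 54.4]
tcp_rot: [0.554, 0.437, 0.556, -0.439]
force: [-0.2, -0.3, 0.2]
grip_width: 0.757
```

Run:
```python
from h import *
st(); shot("wrist","w6");
```

```text
t 6.65 tcp [476.3 125.5  54.4] toolz [ 2.335e-01 -9.724e-01 -4.000e-04] toolx [-0.004 -0.001 -1.   ] F [-0.2 -0.3  0.2] w 0.757 q [ 0.12  0.62  2.05 -0.    0.48  1.46]
```

View pics/w6.png

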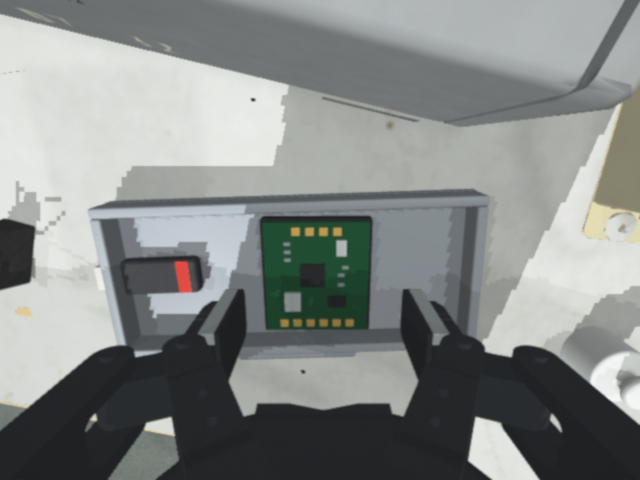

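Run:
```python
from h import *
st()
mc=np.array([(261,217),(372,217),(370,330),(266,330)])
th,t,e=rigid([(30,27),(30,-27),(-30,-27),(-30,27)],cast("w6",mc,14));print("mod",np.degrees(th),t,e.round(1).tolist())
go(t[0],t[1],27,th*57.2958-90)
```

```text
t 6.70 tcp [477.  125.8  55.6] toolz [ 2.337e-01 -9.723e-01 -2.000e-04] toolx [-0.002 -0.    -1.   ] F [0.7 0.6 1. ] w 0.757 q [ 0.12  0.61  2.05 -0.    0.48  1.46]
mod 13.636682880517835 [477.45063615 127.50330709] [[-0.2, 0.9], [0.5, -1.0], [-0.0, -0.1], [-0.4, 0.3]]
shift [ 2.86  0.09 -0.16] heading -76.48 roll -0.12
```

Request:
carry_out(
  plan=[
    [[0.28,0,0.1,-0.17,0],[0.3,1,0.1,-0.17,0],[0.3,2,0.1,-0.17,0],[0.3,2.5,0.1,-0.17,0],[0.3,2.5,0.1,-0.17,0]],
  ],
)

```text
clock: 7.32
tool_pos: [477.6, 128.6, 30.3]
tcp_rot: [0.555, 0.437, 0.556, -0.437]
force: [0.1, -0.1, 0.6]
grip_width: 0.698
```

Run:
```python
from h import *
st(); shot("wrist","w7");
```

```text
t 7.33 tcp [477.6 128.6  30.3] toolz [ 2.352e-01 -9.719e-01 -1.000e-04] toolx [-0.001 -0.    -1.   ] F [ 0.1 -0.1  0.6] w 0.698 q [ 0.13  0.66  2.06 -0.    0.42  1.46]
```

View pics/w7.png

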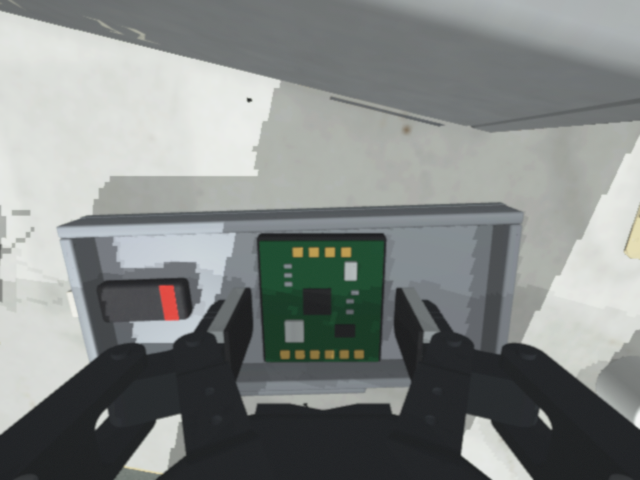

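Request:
carry_out(
  plan=[
    [[0.3,0.2,0,0,0],[0.3,0.35,0,0,0],[0.3,0.35,0,0,0]],
  ],
)

```text
clock: 7.75
tool_pos: [477.8, 128.6, 27.3]
tcp_rot: [0.556, 0.437, 0.556, -0.437]
force: [0.8, -0.1, 0.7]
grip_width: 0.7
```

Request:
carry_out(
  plan=[
    [[0.3,0.15,0,0,0],[0.3,0.2,0,0,0],[0.3,0.2,0,0,0]],
  ],
)

```text
clock: 8.12
tool_pos: [477.8, 128.5, 25.3]
tcp_rot: [0.556, 0.437, 0.556, -0.437]
force: [0.8, 0.0, -0.7]
grip_width: 0.699
```

Request:
carry_out(
  plan=[
    [[0.3,0.15,0,0,0],[0.3,0.2,0,0,0],[0.3,0.2,0,0,0]],
  ],
)

```text
clock: 8.5
tool_pos: [477.8, 128.6, 23.2]
tcp_rot: [0.556, 0.437, 0.556, -0.437]
force: [-0.2, 0.2, 0.4]
grip_width: 0.696
```

Request:
carry_out(
  plan=[
    [[0.3,0.15,0,0,0],[0.3,0.2,0,0,0],[0.3,0.2,0,0,0]],
  ],
)

```text
clock: 8.88
tool_pos: [477.8, 128.5, 21.3]
tcp_rot: [0.556, 0.437, 0.556, -0.437]
force: [-0.9, 0.1, 0.0]
grip_width: 0.7
```

Request:
carry_out(
  plan=[
    [[0.3,0.1,0,0,0],[0.3,0.15,0,0,0],[0.3,0.2,0,0,0]],
  ],
)

```text
clock: 9.25
tool_pos: [477.8, 128.6, 19.3]
tcp_rot: [0.556, 0.437, 0.556, -0.437]
force: [-0.3, 0.1, -0.1]
grip_width: 0.701
```

Run:
```python
from h import *
st(); shot("wrist","w8"); crop("w8",200,200,440,400,3.2,"c8")
```

```text
t 9.25 tcp [477.8 128.6  19.3] toolz [ 0.2352 -0.972   0.    ] toolx [ 0. -0. -1.] F [-0.3  0.1 -0.1] w 0.701 q [ 0.13  0.68  2.06 -0.    0.4   1.46]
```

View pics/c8.png

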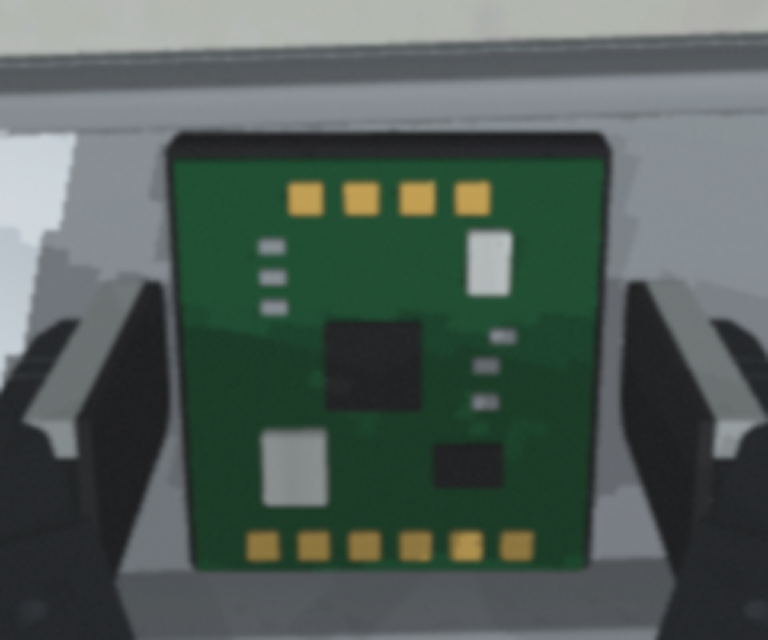

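Request:
carry_out(
  plan=[
    [[0.3,0.1,0,0,0],[0.3,0.2,0,0,0],[0.3,0.2,0,0,0]],
  ],
)

```text
clock: 9.68
tool_pos: [477.9, 128.6, 18.9]
tcp_rot: [0.556, 0.438, 0.555, -0.437]
force: [-4.9, -2.1, 27.9]
grip_width: 0.7
```

Request:
carry_out(
  plan=[
    [[0.3,0.1,0,0,0],[0.3,0.15,0,0,0],[0.3,0.15,0,0,0]],
  ],
)

```text
clock: 10.05
tool_pos: [477.9, 128.6, 18.8]
tcp_rot: [0.556, 0.438, 0.555, -0.437]
force: [-10.3, -2.1, 51.9]
grip_width: 0.699
```

Request:
carry_out(
  plan=[
    [[0.3,-0.3,0,0,0],[0.3,-0.55,0,0,0],[0.35,-0.55,0,0,0],[0.5,-0.55,0,0,0],[0.5,-0.55,0,0,0],[0.5,-0.55,0,0,0]],
  ],
  grip_force=40,
)

```text
clock: 10.8
tool_pos: [477.9, 128.6, 21.5]
tcp_rot: [0.556, 0.437, 0.556, -0.437]
force: [-0.3, -0.1, 9.5]
grip_width: 0.619
```

Run:
```python
from h import *
st(); shot("wrist","w9"); crop("w9",200,200,440,400,3.2,"c9")
```

```text
t 10.80 tcp [477.9 128.6  21.5] toolz [ 0.2351 -0.972   0.    ] toolx [ 0. -0. -1.] F [-0.3 -0.1  9.5] w 0.619 q [ 0.13  0.68  2.06 -0.    0.4   1.46]
```

View pics/c9.png

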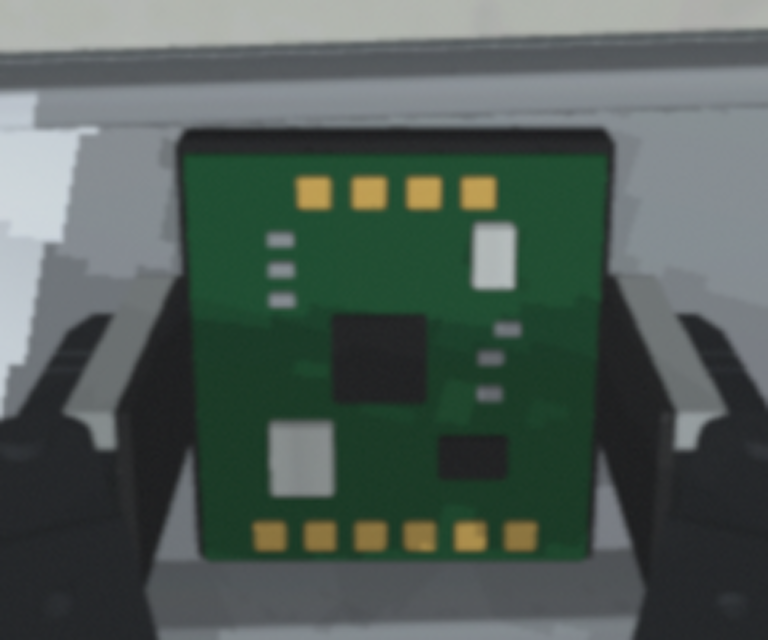

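Request:
carry_out(
  plan=[
    [[0.5,-1.5,0,0,0],[0.5,-5,0,0,0],[0.5,-10,0,0,0],[0.5,-10,-1.4,5,0],[0.5,-10,-2.8,10,1],[0.5,-10,-4.2,15,2],[0.5,-10,-5.6,20,3],[0.5,-10,-7,25,3.4],[0.5,-10,-8.45,30.1,3.4],[0.5,-10,-8.45,30.1,3.4]],
  ],
)

```text
clock: 12.1
tool_pos: [466.3, -186.9, 121.7]
tcp_rot: [0.542, 0.455, 0.541, -0.455]
force: [1.4, 1.5, -0.6]
grip_width: 0.618
```

Run:
```python
from h import *
st(); shot("wrist","w10")
```

```text
t 12.10 tcp [ 466.3 -186.9  121.7] toolz [ 1.730e-01 -9.849e-01  7.000e-04] toolx [ 0.001 -0.001 -1.   ] F [ 1.4  1.5 -0.6] w 0.618 q [-0.51  0.5   1.99 -0.    0.65  0.88]
```

View pics/w10.png

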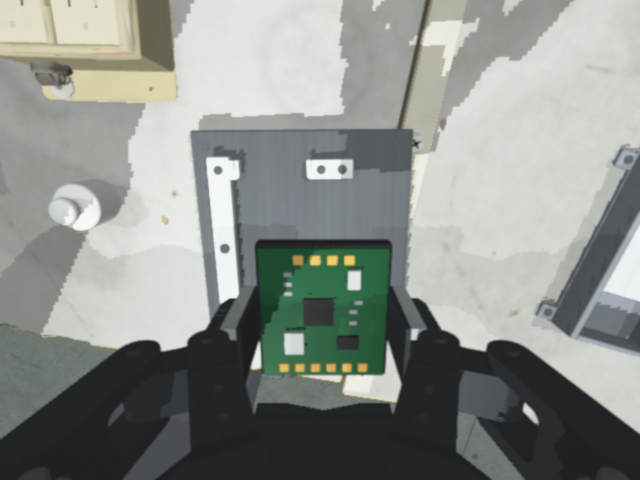

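Run:
```python
from h import *
st()
print("plate +x corners",cast("w10",[(192,131),(412,130)],12).round(1), "pred from w1:", [ (462.1+75*.9843-y*.1766, -176.4+75*.1766+y*.9843) for y in (70,-70)])
mc=np.array([(257,243),(391,243),(385,375),(262,375)])
th,t,e=rigid([(30,27),(30,-27),(-30,-27),(-30,27)],cast("w10",mc,114));print("mod",np.degrees(th),t,e.round(1).tolist())
print(cast("w10",[(307,160),(308,178),(238,240),(234,181)],19))
crop("w10",180,110,430,390,2.1,"c10")
go(466.5,-183.7,32,-79.8)
```

```text
t 12.15 tcp [ 466.1 -185.1  121.6] toolz [ 1.742e-01 -9.847e-01 -1.000e-04] toolx [ 0.  0. -1.] F [-0.3 -0.1 -1.8] w 0.612 q [-0.51  0.5   1.99  0.    0.65  0.89]
plate +x corners [[ 522.2  -95.7   12. ]
 [ 546.3 -230.7   12. ]] pred from w1: [(523.5605, -94.254), (548.2845, -232.05599999999998)]
mod 9.740924353850772 [ 465.86350631 -188.45512645] [[0.2, 1.4], [0.6, -1.2], [-0.3, -0.7], [-0.5, 0.5]]
[[ 517.54638311 -169.31245367   19.        ]
 [ 506.73756267 -171.6885904    19.        ]
 [ 458.86675166 -132.80687902   19.        ]
 [ 496.94438143 -126.21197109   19.        ]]
shift [ 8.96  0.07 -0.13] heading -79.97 roll -0.17
```

View pics/c10.png

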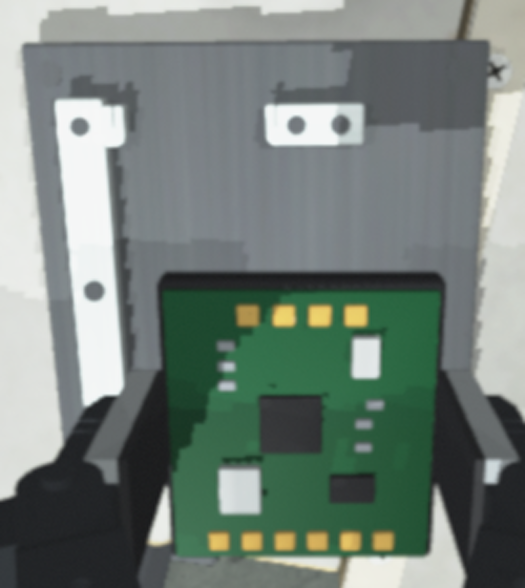

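Request:
carry_out(
  plan=[
    [[0.5,4,0.05,-0.1,0],[0.5,8,0.05,-0.1,0],[0.5,9,0.05,-0.1,0],[0.5,9.2,0.05,-0.1,0],[0.5,9.3,0.05,-0.1,0],[0.5,9.3,0.05,-0.1,0]],
  ],
)

```text
clock: 12.9
tool_pos: [467.2, -182.9, 29.3]
tcp_rot: [0.543, 0.454, 0.542, -0.453]
force: [0.3, 0.3, -0.8]
grip_width: 0.618
```

Run:
```python
from h import *
st(); shot("wrist","w11");shot("side","s11"); crop("s11",340,190,440,270,6,"c11")
```

```text
t 12.90 tcp [ 467.2 -182.9   29.3] toolz [ 0.1772 -0.9842  0.0011] toolx [ 0.002 -0.001 -1.   ] F [ 0.3  0.3 -0.8] w 0.618 q [-0.5   0.67  2.04  0.    0.43  0.89]
```

View pics/w11.png

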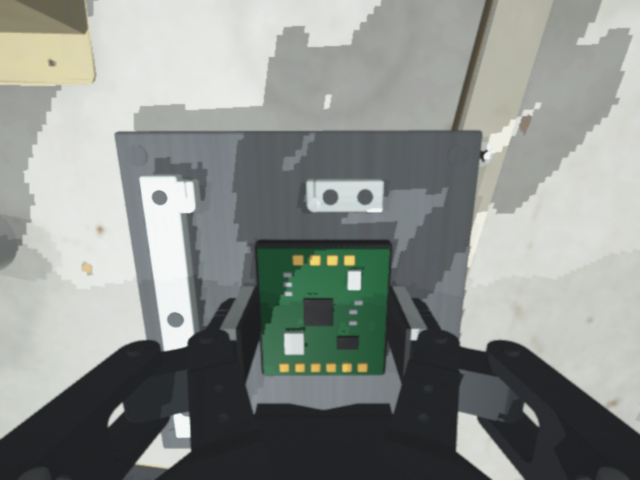

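View pics/c11.png

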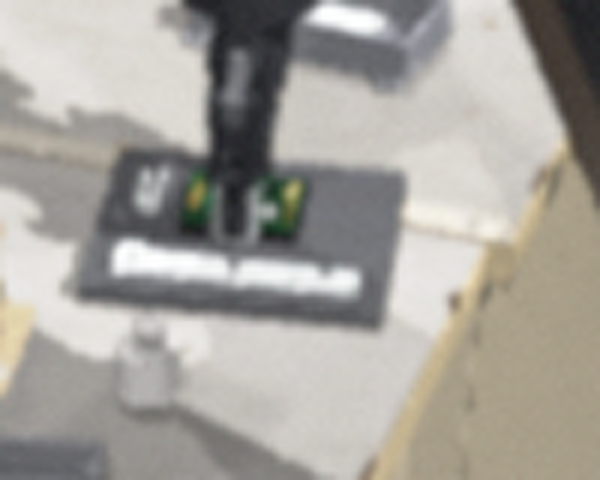

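Request:
carry_out(
  plan=[
    [[0.5,0.08,0,0,0],[0.5,0.1,0,0,0],[0.45,0.1,0,0,0],[0.3,0.1,0,0,0],[0.3,0.1,0,0,0],[0.3,-0.5,0,0,0],[0.3,-3,0,0,0],[0.3,-6,0,0,0]],
  ],
)

```text
clock: 14.0
tool_pos: [466.5, -182.7, 88.9]
tcp_rot: [0.542, 0.454, 0.543, -0.454]
force: [0.1, -0.3, 0.5]
grip_width: 0.7
```

Run:
```python
from h import *
st();readout.state(); im,s=shot("wrist","w12"); st();crop("w12",100,100,500,400,2,"c12")
```

```text
t 14.00 tcp [ 466.5 -182.7   88.9] toolz [ 1.770e-01 -9.842e-01 -7.000e-04] toolx [-0.001  0.001 -1.   ] F [ 0.1 -0.3  0.5] w 0.700 q [-0.51  0.56  2.01  0.    0.57  0.89]
t 14.05 tcp [ 467.7 -183.2   92.3] toolz [ 0.1772 -0.9842  0.0022] toolx [ 0.003 -0.002 -1.   ] F [ 1.7 -0.6  3.4] w 0.700 q [-0.5   0.55  2.01  0.    0.58  0.89]
```

View pics/c12.png

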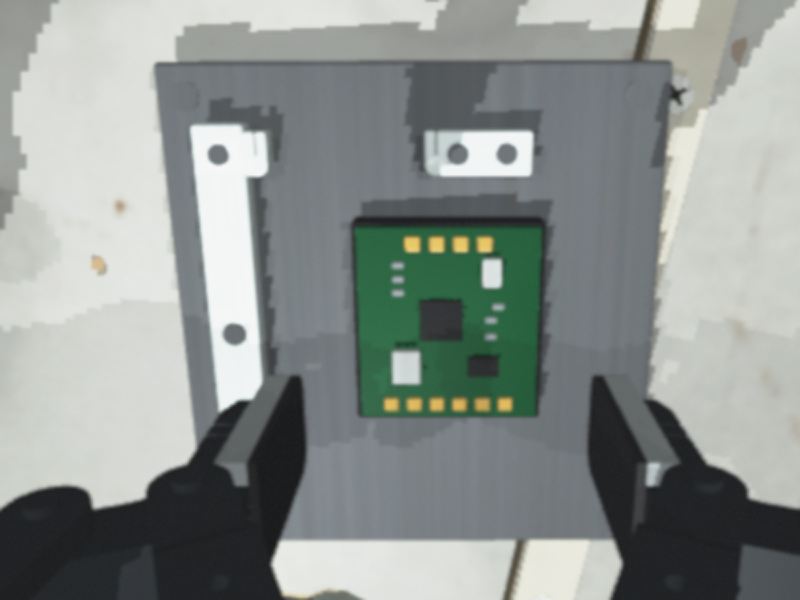

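```bash
cat >> h.py <<'E'
TH=np.radians(10.17);PT=np.array([462.0,-176.2]);PM=np.array([[np.cos(TH),-np.sin(TH)],[np.sin(TH),np.cos(TH)]])
def p2w(x,y): return PM@np.array([x,y])+PT
def w2p(p): return (np.atleast_2d(p)[:,:2]-PT)@PM
E
python3 - <<'E'
from h import *
st()
f=lambda a,z: cast("w12",np.array(a)/2+100,z)
pc=f([(157,63),(672,60)],12); print("corners local",w2p(pc))
print("fence",w2p(f([(257,177),(265,390)],19)),"stop",w2p(f([(440,177),(530,177)],19)))
mc=f([(353,222),(545,222),(538,417),(360,417)],21)
th,t,e=rigid([(30,27),(30,-27),(-30,-27),(-30,27)],mc);print("mod",np.degrees(th),t,e.round(1).tolist(),w2p(t))
p=p2w(3,-58);go(p[0],p[1],70,-79.8);go(p[0],p[1],34,-79.8)
E
```

```text
t 14.05 tcp [ 467.7 -183.2   92.3] toolz [ 0.1772 -0.9842  0.0022] toolx [ 0.003 -0.002 -1.   ] F [ 1.7 -0.6  3.4] w 0.700 q [-0.5   0.55  2.01  0.    0.58  0.89]
corners local [[ 73.5781594   68.98143543]
 [ 74.16903778 -68.97218042]]
fence [[ 43.98133071  42.63539551]
 [-18.85537837  44.97028746]] stop [[ 43.91215699  -6.79187854]
 [ 43.87812895 -31.10621514]]
mod 10.125295281739028 [ 466.20817375 -184.80131847] [[0.5, 1.0], [0.8, -0.8], [-0.5, -0.8], [-0.8, 0.6]] [[ 2.62332617 -9.20921091]]
shift [ 2.24 -0.14  5.  ] heading -79.79 roll 0.01
shift [ 5.84 -0.15  5.  ] heading -79.79 roll 0.01
```

Request:
carry_out(
  plan=[
    [[0.6,0,-0.1,2.5,0],[0.9,0,-0.1,5,0],[1,1,-0.1,5,0],[1,2,-0.1,5,0],[1,3,-0.1,5,0],[1,5,-0.1,5,0],[1,5.7,-0.1,5,0],[1,5.7,-0.1,5,0]],
  ],
  grip_force=40,
)

```text
clock: 15.05
tool_pos: [474.5, -231.7, 31.3]
tcp_rot: [0.542, 0.453, 0.543, -0.453]
force: [-0.6, 0.6, 0.1]
grip_width: 0.002
```

Run:
```python
from h import *
st(); im,s=shot("wrist","w13"); st();crop("w13",100,150,500,450,2,"c13");s=readout.state();print(w2p(s["tool_pos"]))
```

```text
t 15.05 tcp [ 474.5 -231.7   31.3] toolz [ 1.775e-01 -9.841e-01 -5.000e-04] toolx [-0.  0. -1.] F [-0.6  0.6  0.1] w 0.002 q [-0.58  0.68  1.97  0.    0.48  0.81]
t 15.10 tcp [ 474.6 -231.8   31.3] toolz [ 1.775e-01 -9.841e-01 -2.000e-04] toolx [-0.  0. -1.] F [ 0.4  0.1 -0.1] w 0.001 q [-0.58  0.68  1.97  0.    0.48  0.81]
[[  2.61169742 -56.97902648]]
```

View pics/c13.png

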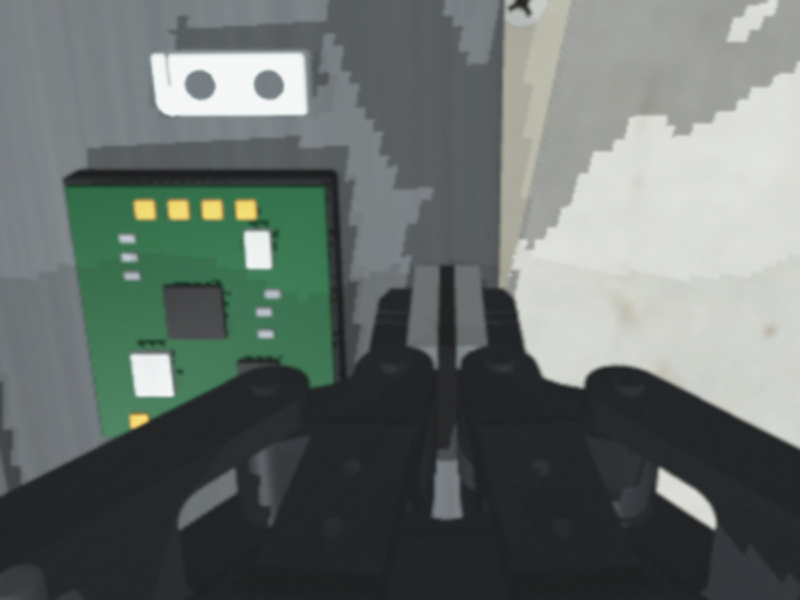

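Request:
carry_out(
  plan=[
    [[1,-0.2,0,0,0],[1,-0.2,0,-0.5,0],[1,-0.2,0,-0.9,0],[1,-0.2,0,-1.3,0],[1,-0.2,0,-1.7,0],[1,-0.2,0,-2.1,0],[1,-0.2,0,-2.5,0],[1,-0.2,0,-2.8,0],[1,-0.2,0,-2.8,0]],
  ],
)

```text
clock: 16.23
tool_pos: [469.6, -204.3, 33.4]
tcp_rot: [0.542, 0.454, 0.543, -0.453]
force: [0.1, 1.1, 2.3]
grip_width: 0.002
```

Run:
```python
from h import *
st(); im,s=shot("wrist","w14"); st();crop("w14",100,150,500,450,2,"c14");s=readout.state();print(w2p(s["tool_pos"]))
```

```text
t 16.23 tcp [ 469.6 -204.3   33.4] toolz [ 1.772e-01 -9.842e-01 -3.000e-04] toolx [-0.  0. -1.] F [0.1 1.1 2.3] w 0.002 q [-0.54  0.67  2.01  0.    0.46  0.85]
t 16.27 tcp [ 469.6 -204.3   33.3] toolz [ 1.771e-01 -9.842e-01 -4.000e-04] toolx [-0.  0. -1.] F [0.8 0.7 4.6] w 0.003 q [-0.54  0.67  2.01  0.    0.46  0.85]
[[  2.53902361 -29.05200727]]
```

View pics/c14.png

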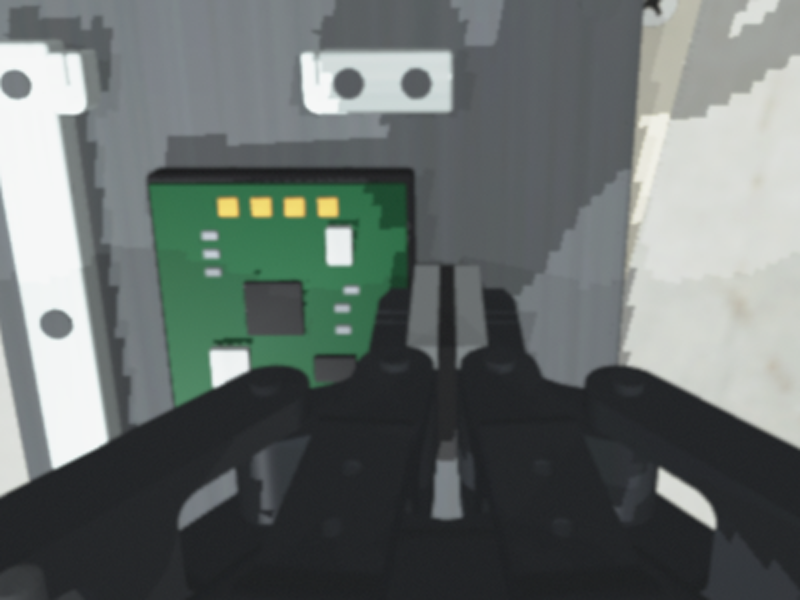

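Request:
carry_out(
  plan=[
    [[1,0,0,-0.3,0],[1,0,0,-0.6,0],[1,0,0,-0.8,0],[1,0,0,-0.9,0],[1,0,0,-0.95,0],[1,0,0,-0.95,0]],
  ],
)

```text
clock: 17.02
tool_pos: [468.1, -195.3, 33.3]
tcp_rot: [0.543, 0.454, 0.542, -0.454]
force: [0.9, -0.4, 2.7]
grip_width: -0.002
```

Run:
```python
from h import *
st(); im,s=shot("wrist","w15"); st();crop("w15",100,150,500,450,2,"c15");s=readout.state();print(w2p(s["tool_pos"]),s["moment"])
```

```text
t 17.02 tcp [ 468.1 -195.3   33.3] toolz [ 0.1771 -0.9842  0.    ] toolx [ 0. -0. -1.] F [ 0.9 -0.4  2.7] w -0.002 q [-0.53  0.67  2.02  0.    0.45  0.87]
t 17.07 tcp [ 468.1 -195.3   33.3] toolz [ 0.1771 -0.9842  0.    ] toolx [ 0. -0. -1.] F [ 0.8 -0.5  3.7] w -0.001 q [-0.53  0.67  2.02  0.    0.45  0.87]
[[  2.61519346 -19.83345757]] [-0.13805284 -0.09037572  0.04958284]
```

View pics/c15.png

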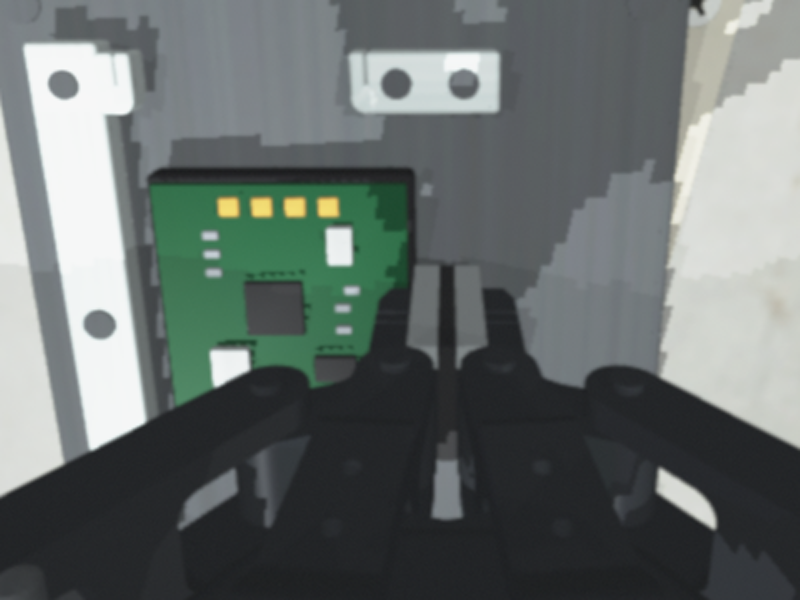

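Request:
carry_out(
  plan=[
    [[1,0,0,-0.1,0],[1,0,0,-0.2,0],[1,0,0,-0.25,0],[1,0,0,-0.25,0]],
  ],
)

```text
clock: 17.58
tool_pos: [467.6, -192.8, 33.3]
tcp_rot: [0.543, 0.454, 0.542, -0.454]
force: [0.9, -1.0, 4.1]
grip_width: -0.003
```

Request:
carry_out(
  plan=[
    [[1,0,0,-0.1,0],[1,0,0,-0.15,0],[1,0,0,-0.15,0]],
  ],
)

```text
clock: 17.95
tool_pos: [467.3, -191.3, 33.3]
tcp_rot: [0.543, 0.454, 0.542, -0.454]
force: [0.1, -1.9, 4.2]
grip_width: -0.002
```

Run:
```python
from h import *
st(); im,s=shot("wrist","w16"); st();crop("w16",100,150,500,450,2,"c16");s=readout.state();print(w2p(s["tool_pos"]),s["moment"])
```

```text
t 17.95 tcp [ 467.3 -191.3   33.3] toolz [ 0.1771 -0.9842  0.    ] toolx [ 0. -0. -1.] F [ 0.1 -1.9  4.2] w -0.002 q [-0.52  0.66  2.03  0.    0.45  0.87]
t 18.00 tcp [ 467.3 -191.3   33.3] toolz [ 0.1771 -0.9842  0.    ] toolx [ 0.  0. -1.] F [ 0.5 -1.8  3.8] w -0.001 q [-0.52  0.66  2.03  0.    0.45  0.87]
[[  2.59151781 -15.79736797]] [-0.25230689 -0.08432315  0.05219091]
```

View pics/c16.png

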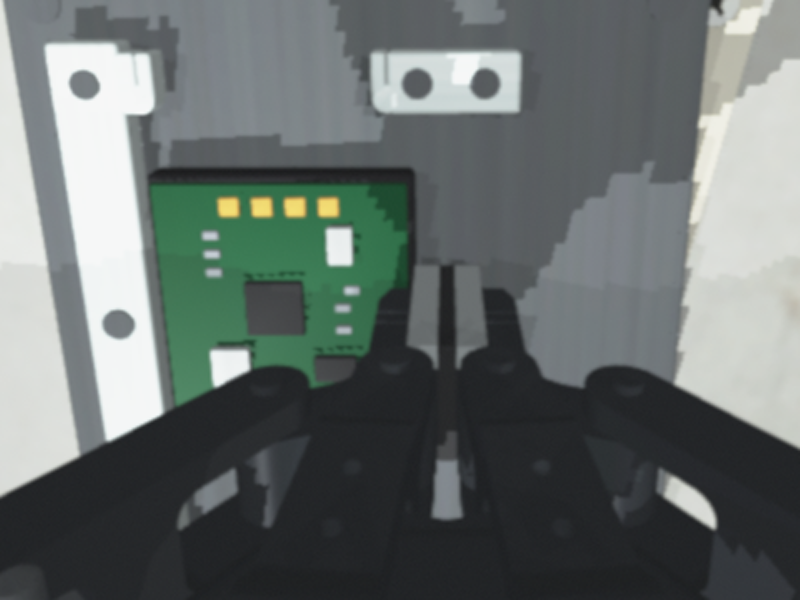

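Request:
carry_out(
  plan=[
    [[1,0,0,-0.1,0],[1,0,0,-0.1,0]],
  ],
)

```text
clock: 18.25
tool_pos: [467.1, -190.3, 33.3]
tcp_rot: [0.542, 0.454, 0.542, -0.454]
force: [0.8, -2.0, 4.3]
grip_width: -0.001
```

Request:
carry_out(
  plan=[
    [[1,0,0,-0.1,0],[1,0,0,-0.1,0]],
  ],
)

```text
clock: 18.5
tool_pos: [467.0, -189.4, 33.3]
tcp_rot: [0.543, 0.454, 0.542, -0.454]
force: [0.7, -2.5, 4.3]
grip_width: 0.002
```

Run:
```python
from h import *
im,s=shot("wrist","w17"); crop("w17",100,200,340,380,3.3,"c17");s=readout.state();print(w2p(s["tool_pos"]),s["moment"])
```

```text
[[  2.57902513 -13.84288355]] [-0.31698345 -0.0986301   0.04310674]
```

View pics/c17.png

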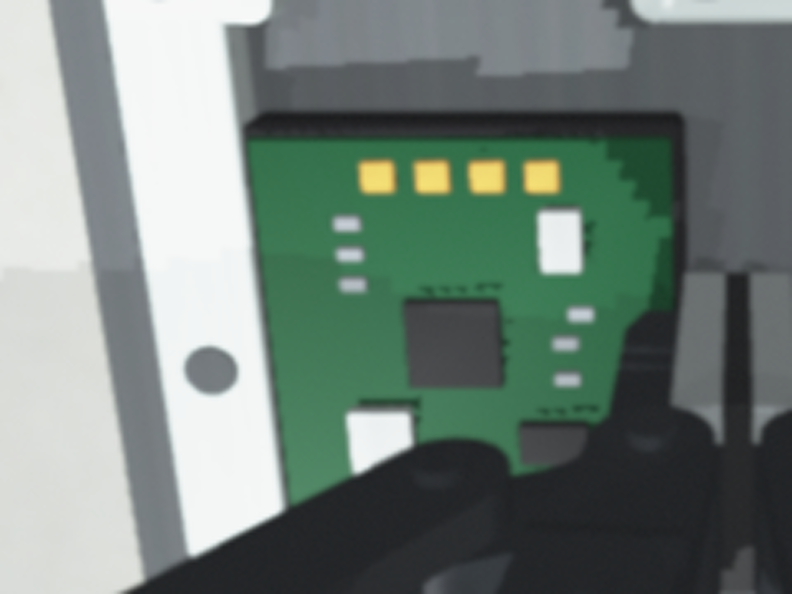

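Request:
carry_out(
  plan=[
    [[1,0,0,-0.1,0],[1,0,0,-0.1,0]],
  ],
)

```text
clock: 18.8
tool_pos: [467.2, -189.1, 33.3]
tcp_rot: [0.543, 0.454, 0.542, -0.454]
force: [0.7, -8.3, 2.5]
grip_width: -0.0
```

Request:
carry_out(
  plan=[
    [[1,0,0,-0.1,0],[1,0,0,-0.1,0]],
  ],
)

```text
clock: 19.05
tool_pos: [467.2, -188.9, 33.4]
tcp_rot: [0.544, 0.453, 0.541, -0.454]
force: [-1.1, -15.4, 0.9]
grip_width: 0.001
```

Request:
carry_out(
  plan=[
    [[1,0,0,0.4,0],[1,-1.5,0,0.5,0],[1,-3,0,0.5,0],[1,-3,-4.9,0.5,0],[1,-3,-4.9,-3,0],[1,-3,-4.9,-3,0]],
  ],
)

```text
clock: 19.8
tool_pos: [412.2, -165.2, 64.1]
tcp_rot: [0.542, 0.453, 0.543, -0.453]
force: [-0.5, -0.8, -0.0]
grip_width: -0.003
```

Run:
```python
from h import *
im,s=shot("wrist","w18");st();s=readout.state();print(w2p(s["tool_pos"]))
p=p2w(-47,18);go(p[0],p[1],33.4,-79.8)
```

```text
t 19.85 tcp [ 413.2 -166.2   64.1] toolz [ 1.783e-01 -9.840e-01  4.000e-04] toolx [ 0.001 -0.    -1.   ] F [ 0.1 -0.4 -0.6] w 0.003 q [-0.53  0.56  2.16  0.    0.42  0.86]
[[-46.30061914  18.50152393]]
shift [ 3.07 -0.07  0.05] heading -79.73 roll 0.07
```

View pics/w18.png

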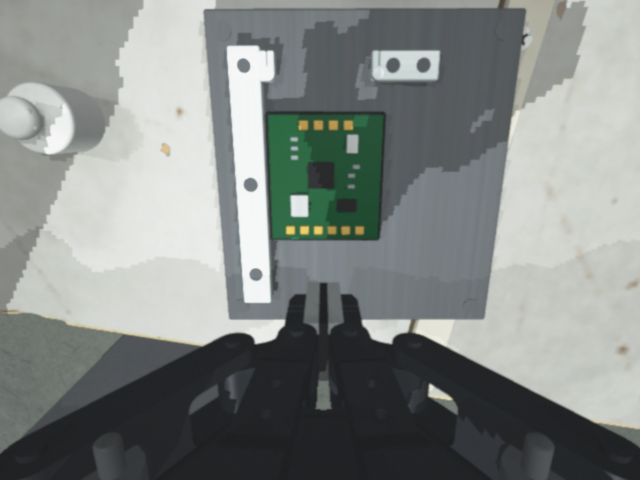

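Request:
carry_out(
  plan=[
    [[1,1.5,0,0,0],[1,3.05,0,0,0],[1,3.05,0,0,0],[1,3.05,0.4,0,0],[1,3.05,0.8,0,0],[1,3.05,1.1,0,0],[1,3.05,1.4,0,0],[1,3.05,1.6,0,0],[1,3.05,1.6,0,0]],
  ],
)

```text
clock: 20.98
tool_pos: [429.0, -163.7, 32.8]
tcp_rot: [0.543, 0.454, 0.542, -0.453]
force: [0.4, -0.2, 0.6]
grip_width: 0.004
```

Run:
```python
from h import *
im,s=shot("wrist","w19");st();s=readout.state();print(w2p(s["tool_pos"]))
```

```text
t 21.02 tcp [ 428.8 -163.7   32.8] toolz [ 0.1771 -0.9842 -0.    ] toolx [ 0.  0. -1.] F [-0.1  0.7 -0. ] w -0.000 q [-0.51  0.64  2.14  0.    0.36  0.88]
[[-30.4413783   18.16603512]]
```

View pics/w19.png

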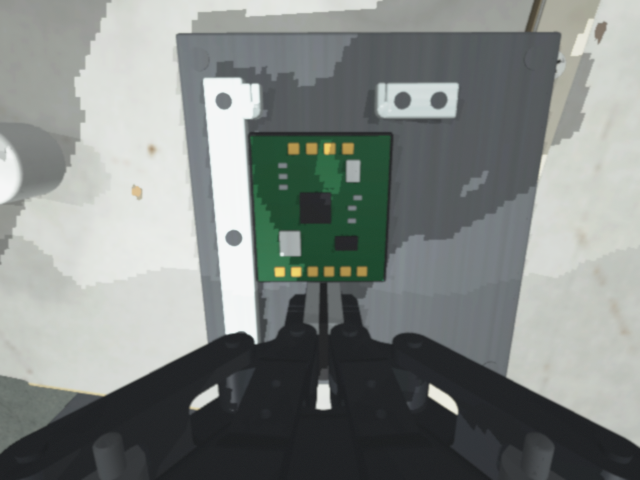

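Request:
carry_out(
  plan=[
    [[1,0,0.2,0,0],[1,0,0.35,0,0],[1,0,0.45,0,0],[1,0,0.45,0,0]],
  ],
)

```text
clock: 21.52
tool_pos: [433.3, -162.9, 32.8]
tcp_rot: [0.543, 0.454, 0.542, -0.454]
force: [-0.7, -0.5, 0.4]
grip_width: 0.001
```

Request:
carry_out(
  plan=[
    [[1,0,0.1,0,0],[1,0,0.1,0,0]],
  ],
)

```text
clock: 21.78
tool_pos: [433.8, -162.7, 32.8]
tcp_rot: [0.542, 0.453, 0.543, -0.454]
force: [-3.3, -1.6, 1.1]
grip_width: 0.002
```

Request:
carry_out(
  plan=[
    [[1,0,0.1,0,0],[1,0,0.1,0,0]],
  ],
)

```text
clock: 22.02
tool_pos: [434.0, -162.5, 32.8]
tcp_rot: [0.542, 0.453, 0.543, -0.454]
force: [-9.7, -5.9, 4.2]
grip_width: -0.004
```

Run:
```python
from h import *
im,s=shot("wrist","w20");st();s=readout.state();print(w2p(s["tool_pos"]));crop("w20",160,60,460,310,2.6,"c20")
```

```text
t 22.07 tcp [ 434.  -162.5   32.7] toolz [ 0.177  -0.9842 -0.0014] toolx [-0.002  0.001 -1.   ] F [-9.  -6.8  3. ] w -0.003 q [-0.5   0.64  2.13 -0.    0.37  0.89]
[[-25.13025146  18.45350472]]
```

View pics/c20.png

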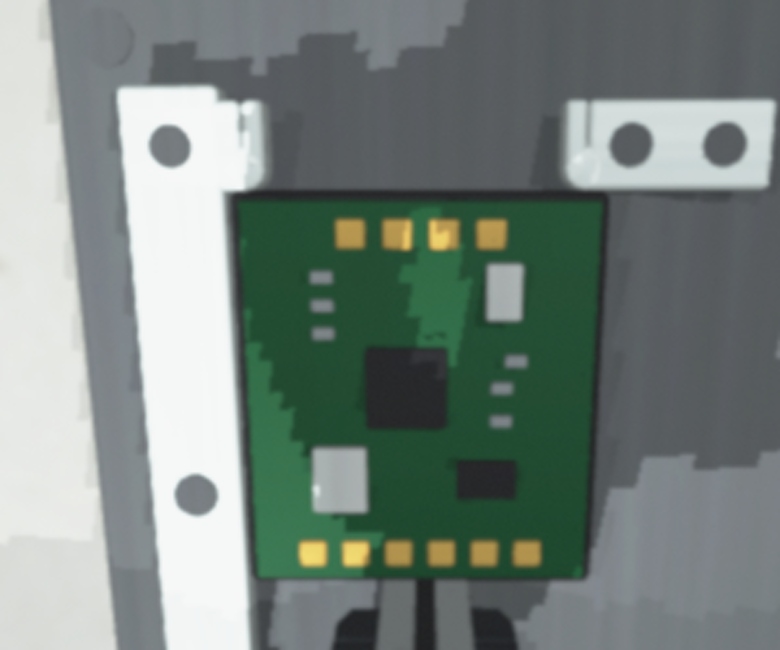

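Request:
carry_out(
  plan=[
    [[1,0,-0.5,0,0],[1,-1.5,-0.6,0,0],[1,-3,-0.6,0,0],[1,-3,1.5,4.3,0],[1,-3,4.0,4.3,0],[1,-1.5,4.0,4.3,0],[1,0,4.0,4.3,0],[1,0,4.0,4.3,0],[1,0,4.0,3.8,0],[1,0,4.0,3.5,0]],
  ],
)

```text
clock: 23.32
tool_pos: [480.8, -190.9, 32.8]
tcp_rot: [0.543, 0.453, 0.542, -0.454]
force: [-6.0, -25.7, -0.3]
grip_width: -0.003
```

Request:
carry_out(
  plan=[
    [[1,0,0,-0.15,0],[1,0,0,-0.3,0],[1,0,0,-0.35,0],[1,0,0,-0.35,0]],
  ],
)

```text
clock: 23.82
tool_pos: [480.5, -186.9, 33.3]
tcp_rot: [0.543, 0.454, 0.542, -0.453]
force: [0.4, -5.0, 5.4]
grip_width: 0.002
```

Run:
```python
from h import *
st();s=readout.state();print(w2p(s["tool_pos"]))
```

```text
t 23.82 tcp [ 480.5 -186.9   33.3] toolz [ 0.1771 -0.9842  0.0015] toolx [ 0.002 -0.001 -1.   ] F [ 0.4 -5.   5.4] w 0.002 q [-0.5   0.67  2.01 -0.    0.46  0.89]
[[ 16.2974321  -13.75895999]]
```

Run:
```python
from h import *
im,s=shot("wrist","w21");st();crop("w21",60,150,400,400,2.3,"c21")
```

```text
t 23.88 tcp [ 480.5 -186.9   33.3] toolz [ 0.1772 -0.9842  0.0015] toolx [ 0.002 -0.001 -1.   ] F [-0.1 -4.   5.5] w 0.003 q [-0.5   0.67  2.01 -0.    0.46  0.89]
```

View pics/c21.png

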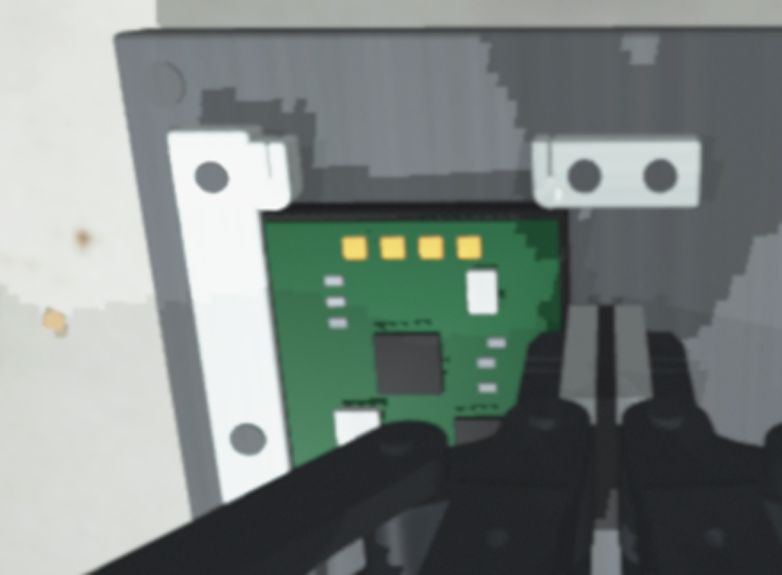

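Request:
carry_out(
  plan=[
    [[1,0,0,-0.06,0],[1,0,0,-0.06,0]],
  ],
)

```text
clock: 24.12
tool_pos: [480.5, -186.7, 33.3]
tcp_rot: [0.544, 0.454, 0.542, -0.453]
force: [-0.4, -8.5, 4.4]
grip_width: 0.001
```

Request:
carry_out(
  plan=[
    [[1,0,0,0.4,0],[1,-1.5,0,0.5,0],[1,-5,0,0.5,0],[0.8,-9,0,0.5,0],[0.8,-9,-3,0.5,-10],[0.6,-9,-6,-1.5,-20],[0.5,-9,-6,-1.5,-30],[0.4,-9,-6,-1.5,-40],[0.3,-9,-6,-1.5,-50],[0.3,-9,-6,-1.5,-50]],
  ],
)

```text
clock: 25.38
tool_pos: [418.1, -181.5, 123.2]
tcp_rot: [0.683, 0.182, 0.683, -0.182]
force: [-0.1, -1.0, 0.2]
grip_width: 0.701
```

Run:
```python
from h import *
im,s=shot("wrist","w22");st()
```

```text
t 25.43 tcp [ 418.1 -181.5  123.1] toolz [ 8.659e-01 -5.002e-01  1.000e-04] toolx [ 0. -0. -1.] F [-0.   0.7 -0.2] w 0.701 q [-0.55  0.45  2.1   0.    0.59 -0.03]
```

View pics/w22.png

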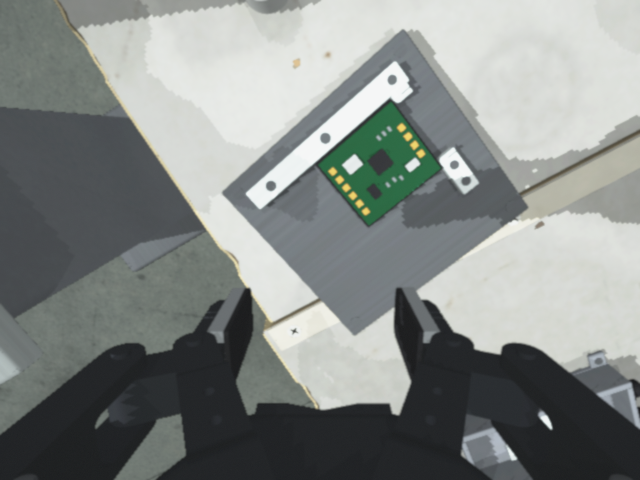

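Run:
```python
from h import *
crop("w22",220,20,540,260,2.4,"c22")
```

```text
(no output)
```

View pics/c22.png

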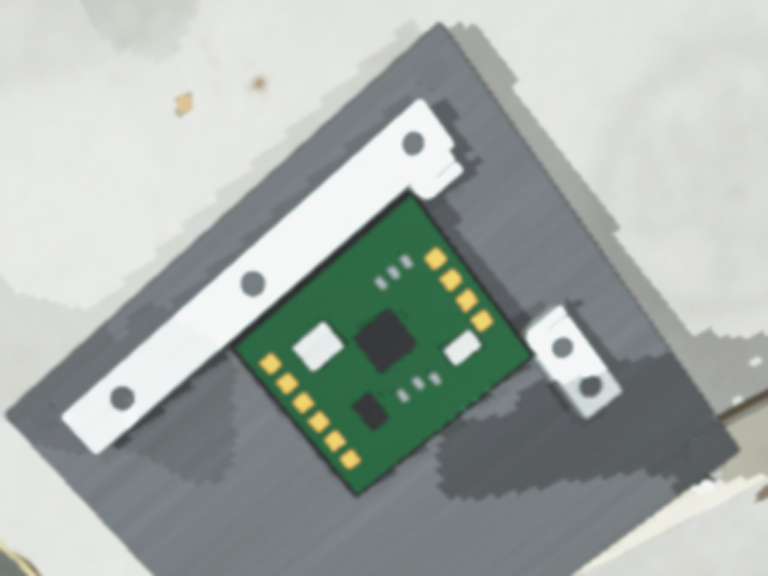

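Run:
```python
from h import *
mc=cast("w22",np.array([(408,193),(531,355),(357,494),(232,347)])/2.4+np.array([220,20]),21)
th,t,e=rigid([(30,27),(30,-27),(-30,-27),(-30,27)],mc);print("mod",np.degrees(th),t,e.round(1).tolist(),w2p(t), "pred",p2w(15,18))
pc=cast("w22",np.array([(438,22),(740,450),(7,413)])/2.4+np.array([220,20]),12)
th,t2,e=rigid([(75,70),(75,-70),(-75,70)],pc);print("plate",np.degrees(th),t2,e.round(1).tolist())
M=np.array([[np.cos(th),-np.sin(th)],[np.sin(th),np.cos(th)]]);print(M@[15,18]+t2)
go(t[0],t[1],75,10.2)
```

```text
mod 10.613867860397228 [ 472.46176314 -156.23659678] [[1.2, 1.4], [1.5, -0.8], [-1.2, -1.5], [-1.5, 0.9]] [[13.82231593 17.80251494]] pred [ 473.58607385 -155.83427161]
plate 10.309264337643114 [ 461.26996121 -176.48247465] [[1.0, 0.4], [0.7, -0.6], [-1.7, 0.2]]
[ 472.80649952 -156.0886451 ]
shift [4.81 4.91 3.44] heading -30.01 roll -40.21
```

Request:
carry_out(
  plan=[
    [[0.2,1,1.2,0.8,-10],[0.1,2,2.4,1.6,-20],[0.1,3,3.6,2.4,-30],[0.1,4,4.9,3.44,-40.2],[0.1,4.8,4.9,3.44,-40.2],[0.1,4.8,4.9,3.44,-40.2]],
  ],
)

```text
clock: 26.18
tool_pos: [471.7, -156.2, 74.4]
tcp_rot: [0.704, -0.062, 0.705, 0.062]
force: [-0.1, -1.1, 0.8]
grip_width: 0.899
```

Run:
```python
from h import *
im,s=shot("wrist","w23");st();crop("w23",170,150,470,400,2.6,"c23")
```

```text
t 26.23 tcp [ 471.9 -156.4   74.8] toolz [ 9.844e-01  1.760e-01 -6.000e-04] toolx [-0.001  0.    -1.   ] F [ 0.6 -0.2  0.2] w 0.903 q [-0.45  0.58  2.03  0.    0.53 -0.63]
```

View pics/c23.png

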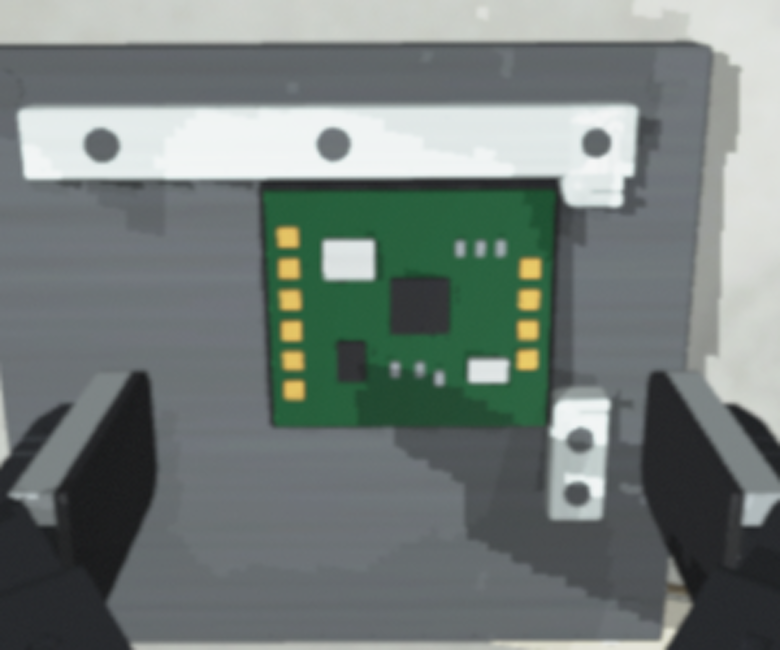

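Run:
```python
from h import *
mc=cast("w23",np.array([(557,184),(547,427),(272,427),(262,186)])/2.6+np.array([170,150]),21)
th,t,e=rigid([(30,27),(30,-27),(-30,-27),(-30,27)],mc);print("mod",np.degrees(th),t,e.round(1).tolist())
go(t[0],t[1],28.5,10.2)
```

```text
mod 10.218177078155554 [ 472.66110744 -155.87354542] [[1.1, 0.9], [1.1, -0.5], [-0.8, -1.0], [-1.4, 0.7]]
shift [4.63 0.03 0.09] heading 10.13 roll -0.07
```

Request:
carry_out(
  plan=[
    [[0.1,1.5,0.03,0.08,0],[0.12,3,0.03,0.08,0],[0.15,4.2,0.03,0.08,0],[0.2,4.6,0.03,0.08,0],[0.2,4.6,0.03,0.08,0]],
  ],
)

```text
clock: 26.85
tool_pos: [473.2, -155.9, 28.5]
tcp_rot: [0.704, -0.064, 0.704, 0.064]
force: [0.6, -0.6, -0.3]
grip_width: 0.8
```

Run:
```python
from h import *
im,s=shot("wrist","w24");st();crop("w24",120,150,520,450,2,"c24")
```

```text
t 26.90 tcp [ 473.3 -155.9   28.8] toolz [0.9836 0.1805 0.    ] toolx [ 0.  0. -1.] F [ 0.5 -0.4  0.7] w 0.801 q [-0.45  0.67  2.05  0.    0.43 -0.63]
```

View pics/c24.png

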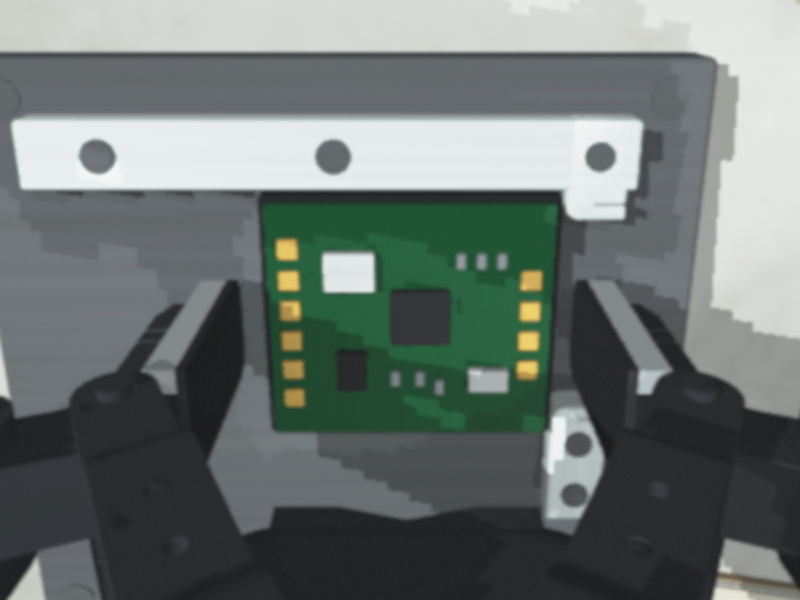

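Request:
carry_out(
  plan=[
    [[0.3,0,0,0,0],[0.45,0,0,0,0],[0.45,0,0,0,0],[0.45,0,0,0,0]],
  ],
  grip_force=40,
)

```text
clock: 27.4
tool_pos: [473.4, -155.9, 29.5]
tcp_rot: [0.705, -0.064, 0.704, 0.064]
force: [-1.9, 0.7, 5.4]
grip_width: 0.685
```

Run:
```python
from h import *
im,s=shot("wrist","w25");st();crop("w25",120,150,520,450,2,"c25")
```

```text
t 27.45 tcp [ 473.4 -156.    29.5] toolz [9.836e-01 1.805e-01 9.000e-04] toolx [ 0.001 -0.    -1.   ] F [-0.7  0.5  6. ] w 0.685 q [-0.45  0.67  2.05  0.    0.43 -0.63]
```

View pics/c25.png

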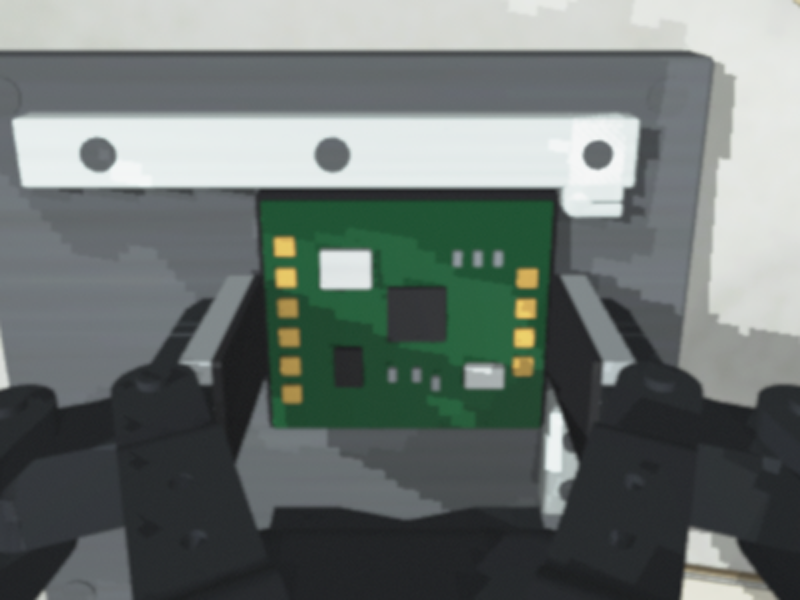

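Request:
carry_out(
  plan=[
    [[0.45,-1.5,0,0,0],[0.45,-5,0,0,0],[0.45,-8,0,0,0],[0.45,-8,-5.5,-0.7,4],[0.45,-8,-11,-1.4,8],[0.45,-8,-16.5,-2.1,12],[0.45,-8,-22,-2.8,16.8],[0.45,-8,-27.5,-3.5,16.8],[0.45,-8,-33.2,-4.25,16.8],[0.45,-8,-33.2,-4.25,16.8]],
  ],
)

```text
clock: 28.7
tool_pos: [490.6, -493.6, 109.6]
tcp_rot: [0.706, 0.04, 0.705, -0.041]
force: [-1.0, 0.5, -1.0]
grip_width: 0.679
```

Request:
carry_out(
  plan=[
    [[0.45,0,0,0,0],[0.45,0,0,0,0]],
  ],
)

```text
clock: 28.95
tool_pos: [491.6, -489.0, 109.4]
tcp_rot: [0.706, 0.039, 0.706, -0.039]
force: [-0.2, -0.3, -0.0]
grip_width: 0.683
```

Run:
```python
from h import *
im,s=shot("wrist","w26");st();crop("w26",170,100,470,350,2.6,"c26")
```

```text
t 29.00 tcp [ 491.7 -489.   109.4] toolz [ 9.939e-01 -1.103e-01  1.000e-04] toolx [ 0.  0. -1.] F [ 1.7  0.3 -0.3] w 0.684 q [-0.88  0.73  1.5   0.    0.91 -0.77]
```

View pics/w26.png

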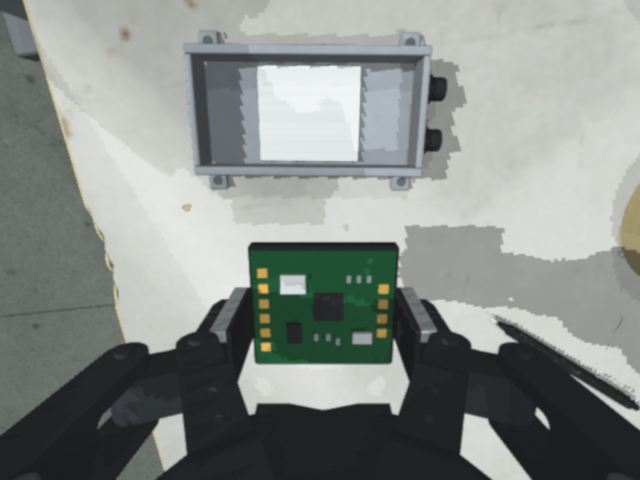

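Run:
```python
from h import *
crop("w26",175,25,455,195,2.8,"c26");crop("w26",235,230,415,375,4,"c27")
```

View pics/c26.png

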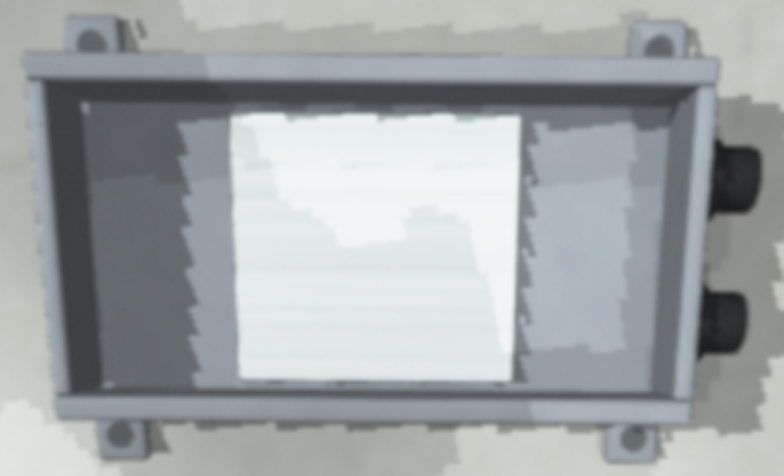

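View pics/c27.png

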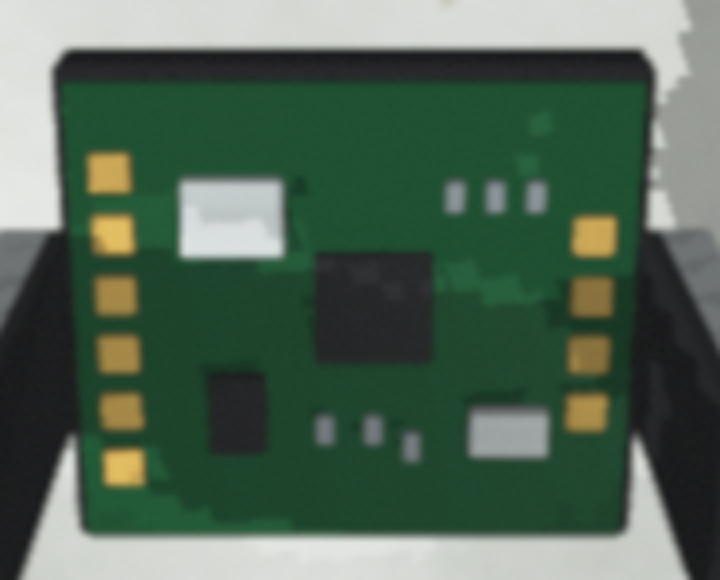

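Run:
```python
from h import *
o=np.array([175,25])
b=cast("w26",np.array([(25,53),(718,58),(690,420),(57,420)])/2.8+o,26)
th,t,e=rigid([(-65,34),(65,34),(65,-34),(-65,-34)],b);print("box",np.degrees(th),t,e.round(1).tolist())
p=cast("w26",np.array([(231,116),(520,115),(513,381),(239,378)])/2.8+o,7)
th,t,e=rigid([(-30,27),(30,27),(30,-27),(-30,-27)],p);print("pad",np.degrees(th),t,e.round(1).tolist())
o=np.array([235,230])
for z in (100.9,):
    m=cast("w26",np.array([(60,80),(650,80),(628,533),(84,533)])/4+o,z)
    th,t,e=rigid([(-30,27),(30,27),(30,-27),(-30,-27)],m);print("mod",np.degrees(th),t,e.round(1).tolist())
    m=cast("w26",np.array([(55,52),(654,52)])/4+o,z-9);print("bottom +y edge",m)
st()
```

```text
box -6.668638443367517 [ 491.52881679 -408.95245355] [[-0.7, 0.4], [0.6, 0.5], [0.3, -0.7], [-0.3, -0.2]]
pad -6.780434265899059 [ 491.41413893 -409.12442234] [[-0.3, 0.7], [0.2, 0.1], [-0.2, -0.2], [0.2, -0.5]]
mod -6.369952486697523 [ 491.08991501 -488.92844245] [[-1.2, 1.6], [1.6, 1.4], [0.7, -1.6], [-1.1, -1.4]]
bottom +y edge [[ 463.20062404 -460.08218276   91.9       ]
 [ 524.50144485 -466.9980122    91.9       ]]
t 29.00 tcp [ 491.7 -489.   109.4] toolz [ 9.939e-01 -1.103e-01  1.000e-04] toolx [ 0.  0. -1.] F [ 1.7  0.3 -0.3] w 0.684 q [-0.88  0.73  1.5   0.    0.91 -0.77]
```

Request:
carry_out(
  plan=[
    [[0.45,0,3,-0.32,0.3],[0.45,0,6,-0.63,0.3],[0.45,1,7.95,-0.84,0.3],[0.45,3,7.95,-0.84,0.3],[0.45,5,7.95,-0.84,0.3],[0.45,5,7.95,-0.84,0.3],[0.45,5,7.95,-0.84,0.3]],
  ],
)

```text
clock: 29.88
tool_pos: [492.1, -410.4, 59.1]
tcp_rot: [0.706, 0.041, 0.706, -0.041]
force: [-0.2, 0.8, -0.7]
grip_width: 0.684
```

Run:
```python
from h import *
im,s=shot("wrist","w28");st();crop("w28",170,170,490,410,2.4,"c28")
```

```text
t 29.93 tcp [ 492.1 -410.5   59.4] toolz [ 9.932e-01 -1.168e-01  7.000e-04] toolx [ 0.001 -0.001 -1.   ] F [ 0.7 -0.2  0.1] w 0.686 q [-0.8   0.74  1.67  0.    0.73 -0.68]
```

View pics/c28.png

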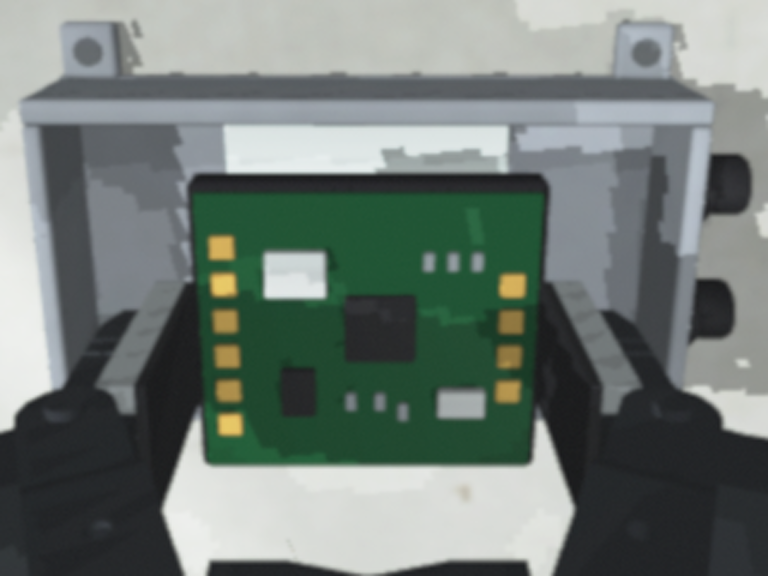

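Run:
```python
from h import *
st()
o=np.array([170,170])
f=lambda a,z: cast("w28",np.array(a)/2.4+o,z)[:,:2]
th=np.radians(-6.7);M=np.array([[np.cos(th),-np.sin(th)],[np.sin(th),np.cos(th)]])
T=np.array([491.5,-409.0])
L=lambda p:((p-T)@M).round(1).tolist()
print("rim outer +y",L(f([(25,101),(712,101)],26)),"exp y 34, x+-65")
print("rim inner +y",L(f([(120,125),(400,124),(640,124)],26)),"exp y 29")
print("pad top x",L(f([(225,150),(509,150)],7)),"exp +-30")
zt=59.4-29.5+21
print("mod top",L(f([(191,193),(548,193),(533,463),(206,463)],zt)))
print("mod bottom +y",L(f([(190,176),(547,176)],zt-9)))
go(492.0,-409.0,40,-6.7)
```

```text
t 29.93 tcp [ 492.1 -410.5   59.4] toolz [ 9.932e-01 -1.168e-01  7.000e-04] toolx [ 0.001 -0.001 -1.   ] F [ 0.7 -0.2  0.1] w 0.686 q [-0.8   0.74  1.67  0.    0.73 -0.68]
rim outer +y [[-63.7, 33.9], [64.0, 33.7]] exp y 34, x+-65
rim inner +y [[-46.4, 29.3], [6.1, 29.4], [51.0, 29.3]] exp y 29
pad top x [[-30.2, 19.1], [29.9, 19.0]] exp +-30
mod top [[-28.5, 24.1], [29.1, 24.0], [29.3, -26.5], [-28.8, -26.4]]
mod bottom +y [[-30.5, 24.2], [30.7, 24.1]]
shift [ 1.94  0.15 -0.03] heading -6.71 roll -0.01
```

Request:
carry_out(
  plan=[
    [[0.45,0,0.14,-0.04,0],[0.45,0.8,0.14,-0.04,0],[0.45,1.3,0.14,-0.04,0],[0.45,1.3,0.14,-0.04,0],[0.45,1.3,0.14,-0.04,0]],
  ],
)

```text
clock: 30.55
tool_pos: [491.7, -408.8, 45.8]
tcp_rot: [0.706, 0.041, 0.706, -0.041]
force: [-1.2, -0.1, -0.5]
grip_width: 0.684
```

Run:
```python
from h import *
im,s=shot("wrist","w29");st();crop("w29",170,170,490,410,2.4,"c29")
```

```text
t 30.60 tcp [ 491.7 -408.8   45.9] toolz [ 9.932e-01 -1.167e-01  2.000e-04] toolx [ 0. -0. -1.] F [ 0.4  1.3 -1.4] w 0.683 q [-0.8   0.76  1.68  0.    0.7  -0.68]
```

View pics/c29.png

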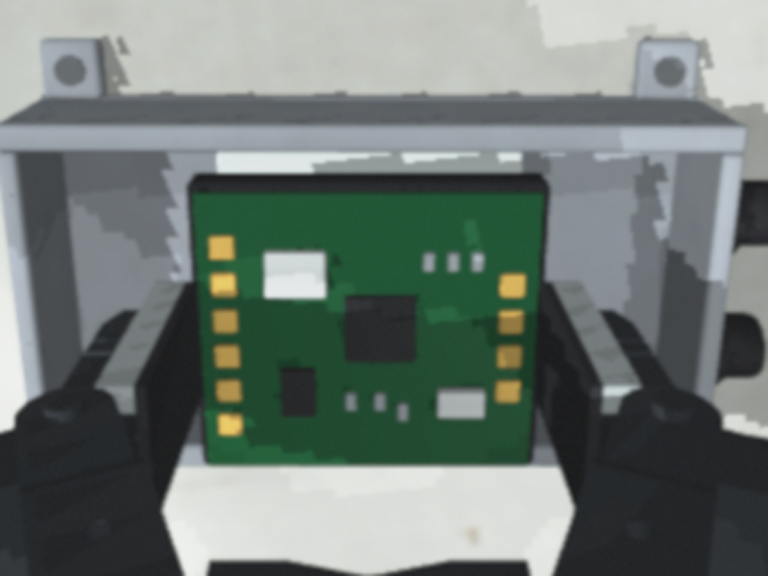

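Run:
```python
from h import *
crop("w29",225,330,425,380,4,"c30");crop("w29",225,215,425,265,4,"c31")
a=cv2.imread("pics/c30.png");b=cv2.imread("pics/c31.png");cv2.imwrite("pics/c32.png",np.vstack([b,a]))
```

```text
(no output)
```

View pics/c32.png

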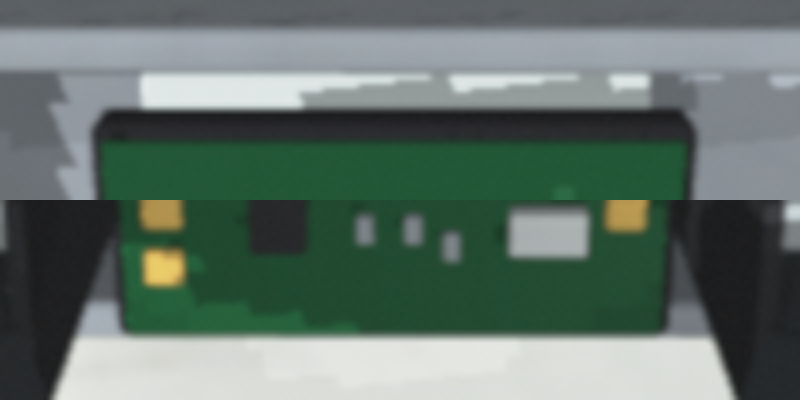

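Run:
```python
from h import *
f=lambda a,z: cast("w29",a,z)[:,:2]
th=np.radians(-6.7);M=np.array([[np.cos(th),-np.sin(th)],[np.sin(th),np.cos(th)]])
T=np.array([491.5,-409.0])
L=lambda p:((p-T)@M).round(2).tolist()
print("rim in +y",L(f([(250,233),(320,233),(400,233)],26)),"rim in -y",L(f([(250,355.5),(397,355.5)],26)),"rim out -y",L(f([(250,363.7),(397,363.7)],26)), "rim out +y",L(f([(320,222)],26)))
zb=45.9-17.5
print("mod bottom +y",L(f([(249,242.5),(398,242.5)],zb)))
print("mod board +y",L(f([(250,250),(397,250)],zb+9)))
for z in (5,7,9): print("mod -y edge",z,L(f([(256,363),(391,363)],zb+z)))
print("tcp",L(readout.state()["tool_pos"][:2]))
```

```text
rim in +y [[-30.95, 29.43], [-1.88, 29.38], [31.33, 29.33]] rim in -y [[-34.37, -29.12], [33.34, -29.23]] rim out -y [[-34.63, -33.5], [33.58, -33.61]] rim out +y [[-1.86, 34.08]]
mod bottom +y [[-31.09, 26.04], [30.21, 25.94]]
mod board +y [[-28.94, 25.76], [28.04, 25.66]]
mod -y edge 5 [[-30.21, -27.86], [29.17, -27.95]]
mod -y edge 7 [[-29.78, -26.43], [28.73, -26.53]]
mod -y edge 9 [[-29.34, -25.01], [28.3, -25.1]]
tcp [0.21, 0.24]
```

Request:
carry_out(
  plan=[
    [[0.45,0.3,0,0.02,0],[0.45,0.7,0,0.02,0],[0.45,1.1,0,0.02,0],[0.45,1.1,0,0.02,0]],
  ],
)

```text
clock: 31.1
tool_pos: [491.8, -408.6, 34.3]
tcp_rot: [0.706, 0.041, 0.706, -0.041]
force: [0.4, 0.7, -1.4]
grip_width: 0.682
```

Request:
carry_out(
  plan=[
    [[0.45,0.3,0,0,0],[0.45,0.6,0,0,0],[0.45,0.8,0,0,0],[0.45,0.8,0,0,0]],
  ],
)

```text
clock: 31.6
tool_pos: [491.8, -408.7, 26.6]
tcp_rot: [0.706, 0.041, 0.706, -0.041]
force: [0.2, -0.5, -0.9]
grip_width: 0.682
```

Run:
```python
from h import *
im,s=shot("wrist","w33");st();crop("w33",170,170,490,410,2.4,"c33")
```

```text
t 31.65 tcp [ 491.9 -408.7   26.8] toolz [ 0.9932 -0.1167 -0.    ] toolx [-0.  0. -1.] F [0.2 0.5 0.2] w 0.684 q [-0.8   0.78  1.69  0.    0.67 -0.68]
```

View pics/c33.png

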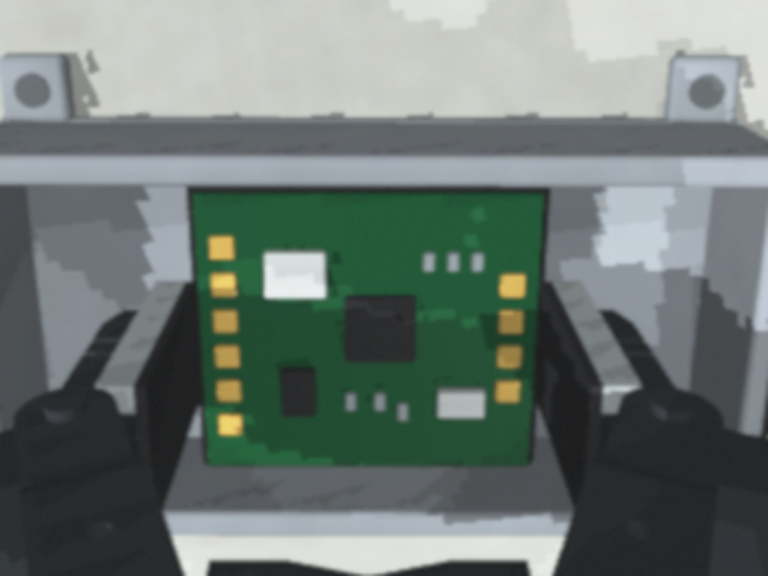

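No contact force and no jam; the module sits inside the rim, about 2 mm above the pad. I'll lower it the last bit.

Request:
carry_out(
  plan=[
    [[0.45,0.1,0,0,0],[0.45,0.18,0,0,0],[0.45,0.18,0,0,0]],
  ],
)

```text
clock: 32.02
tool_pos: [491.9, -408.7, 25.0]
tcp_rot: [0.706, 0.041, 0.706, -0.041]
force: [-0.3, -0.5, -0.5]
grip_width: 0.683
```

Request:
carry_out(
  plan=[
    [[0.45,0.08,0,0,0],[0.45,0.08,0,0,0]],
  ],
)

```text
clock: 32.28
tool_pos: [491.9, -408.8, 24.6]
tcp_rot: [0.706, 0.041, 0.706, -0.041]
force: [-1.5, 1.4, 3.9]
grip_width: 0.689
```

Request:
carry_out(
  plan=[
    [[0.4,0,0,0,0],[0.3,0,0,0,0],[0.22,0,0,0,0],[0.22,0,0,0,0],[0.22,-1,0,0,0],[0.22,-4,0,0,0],[0.22,-8,0,0,0],[0.22,-8,-5,0.6,0],[0.22,-8,-7,0.8,0],[0.22,-8,-7,0.8,0]],
  ],
)

```text
clock: 33.52
tool_pos: [491.3, -480.3, 104.6]
tcp_rot: [0.706, 0.042, 0.706, -0.042]
force: [0.3, 0.6, -0.7]
grip_width: 0.779
```

Request:
carry_out(
  plan=[
    [[0.22,0,0,0,0],[0.22,0,0,0,0]],
  ],
)

```text
clock: 33.78
tool_pos: [491.9, -478.3, 104.4]
tcp_rot: [0.706, 0.041, 0.706, -0.041]
force: [0.7, -0.6, 0.3]
grip_width: 0.777
```

Run:
```python
from h import *
im,s=shot("wrist","w34");st();crop("w34",170,25,460,225,2.7,"c34")
```

```text
t 33.83 tcp [ 491.9 -478.4  104.4] toolz [ 0.9933 -0.1159 -0.    ] toolx [-0.  0. -1.] F [ 0.  -0.4  0.2] w 0.777 q [-0.87  0.73  1.52  0.    0.89 -0.75]
```

View pics/c34.png

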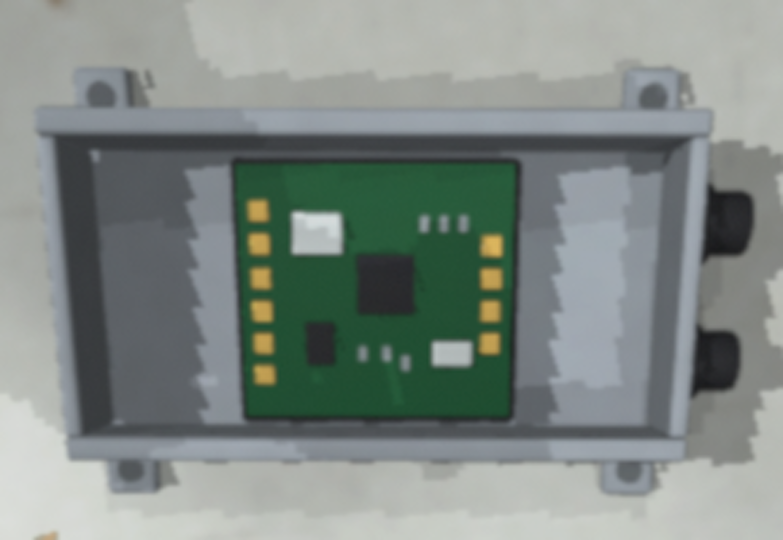

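Run:
```python
from h import *
o=np.array([170,25])
b=cast("w34",np.array([(37,108),(712,111),(685,459),(69,459)])/2.7+o,26)
th,t,e=rigid([(-65,34),(65,34),(65,-34),(-65,-34)],b);print("box",np.degrees(th),t,e.round(1).tolist())
m=cast("w34",np.array([(233,160),(519,160),(513,419),(244,418)])/2.7+o,14)
th2,t2,e=rigid([(-30,27),(30,27),(30,-27),(-30,-27)],m);print("mod",np.degrees(th2),t2,e.round(1).tolist())
M=np.array([[np.cos(th),-np.sin(th)],[np.sin(th),np.cos(th)]]);print("offset in box",(t2-t)@M)
shot("scene","s34");shot("side","d34");crop("s34",320,220,580,330,3,"c35");crop("d34",300,150,430,340,3.2,"c36")
```

```text
box -6.89200015647981 [ 491.62999884 -408.96280857] [[-0.6, 0.4], [0.7, 0.5], [0.3, -0.6], [-0.3, -0.2]]
mod -6.818916391506476 [ 491.46056168 -409.20460952] [[-0.6, 0.8], [0.8, 0.5], [0.3, -0.6], [-0.5, -0.7]]
offset in box [-0.13919714 -0.26038589]
```

View pics/c35.png

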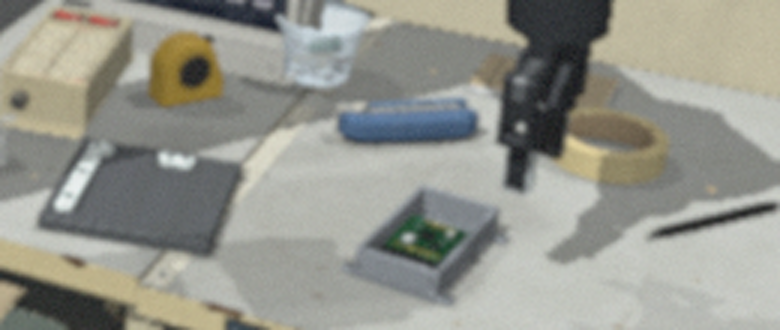

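View pics/c36.png

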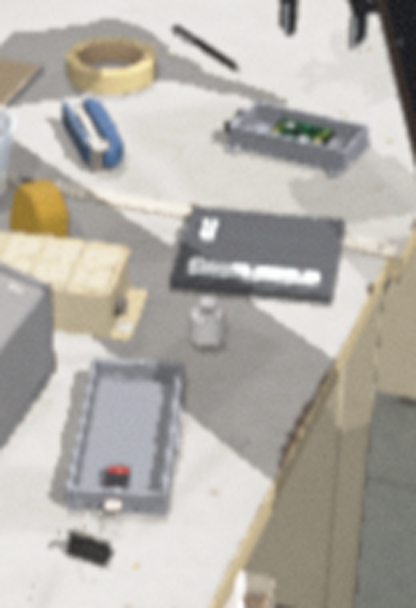

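```bash
python3 -c "
from h import *
st(); print(r.job_done())"
```

```text
t 33.92 tcp [ 491.9 -478.7  104.4] toolz [ 0.9932 -0.1161  0.    ] toolx [ 0.  0. -1.] F [-0.2 -0.3 -0.1] w 0.777 q [-0.87  0.73  1.52  0.    0.89 -0.75]
the job is handed in; nothing more can be done
None
```

The job is done and handed in at 33.9 s. I did it in the order you asked:

- **Test weight:** it stands upright on the bare desk between the plate and the tray, at about (465, −31) mm.
- **Squaring:** I set the module down on the plate and pushed it against the long fence, then against the end stop. It met firm resistance of about 8–15 N both ways. I then let go, and the picture showed it flush in the corner.
- **Placing:** I took it by its two ends and lowered it onto the pad, where it touched at about 4 N. I then opened the fingers and lifted clear.

**Last checks:**
- The module lies 0.1 mm (x) and 0.3 mm (y) off the box centre and 0.1° off in angle, within the camera's accuracy.
- In the last scene and side pictures the weight is upright, and the stapler, tape measure, USB stick and clip look unmoved. I did not check the glue stick in the final pictures.
- The gripper is clear of everything at 104 mm, with no force on it.

**What was not clean:**
- **Tray contact:** the fingertips pressed the tray floor with up to 52 N while I was finding its height.
- **Second fence push:** the force jumped briefly to about 26 N, then settled at 5–8 N.
- **Module edge readings:** just before lowering, different edges of the held module disagreed by about 1 mm. It still went in without jamming.

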